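Stop the cut-off saw, open its ratchet vise and reset the stop

ROBOT

A 6-joint arm with a two-finger parallel gripper is mounted at the origin on the work surface. World frame = base frame: x ahead of the robot, y to its left, z up, the work surface at z = 0. Lengths are in m, angles in rad, forces in N, time in s.
With the tool pointing down it reaches from about 0.225 to 0.725 m from the base axis. Payload 3.1 kg.
Tool frame: the origin (TCP) lies at the very end of the fingers, on their centre line; the grasp point (between the pads) lies 19 mm behind it (bot.grip_depth is the distance from the TCP to the grasp point, in m); x points along the fingers, y is the direction in which the jaws open and shut, and the axes are right-handed (so a half turn about x gives the same grasp; the last joint's range is limited). The gripper opens to 85 mm and grips with 20 to 120 N. Pads are 22 mm wide; open, the fingers measure 114 mm over their backs; the gripper's body (76 mm by 85 mm) begins 54 mm behind the grasp point. The pads swing forward as they close: fully open they stand 13 mm farther back than shut.
Start: joints at [1.109, 0.048, 0.099, 1.622, 0, 1.443], TCP at [0.172, 0.496, 0.203] pointing down, gripper open.
Joint ranges: [-2.91, 2.91], [-0.99, 1.94], [-1.21, 1.42], [-2.12, 2.29], [-1.49, 1.47], [-3.14, 3.14]. Speed limits (rad/s): [2.79, 2.79, 3.14, 3.14, 3.14, 3.14].

INTERFACE

Orientations are given as [roll, pitch, yaw] about the fixed x, y, z axes, in that order (R = Rz(yaw) Ry(pitch) Rx(roll)).
In Python, from workcell import state, get_image, camera_model, bot gives the robot as it stands.
- The arm moves only by the tool drive_tool, never from a script. Its argument "deltas" is a list of rows, each an object of numbers: "dx", "dy", "dz": the shift along the tool's x, y, z as a fraction of full scale; "ax", "ay", "az": the turn, a rotation vector about the tool's x, y, z as a fraction of full scale. In form: [{"dx": .., "dy": .., "dz": .., "ax": .., "ay": .., "az": ..}, ...]. A call has 1 to 5 rows; each row is the pose to reach, as a shift and turn from the pose commanded when the call began, along the tool's axes at that moment; what a row does not reach only later rows make up. Full scale, the value 1, is 15 cm for a shift and 60 degrees for a turn. A row lasts 1/8 s, in which the tool goes at most 62.5 mm and 10.7 degrees, less where a joint would pass 70% of its speed; a pose out of reach is approached as far as the arm can. A call with a number of a shift or a turn outside -1 to 1 is refused whole. A call with a gripper value outside its range is refused whole. "claw" is the closure, from 0 (fully open) to 1 (shut), set as the call begins (left out, the last holds). The fingers move at their own pace and stop on an object; "force" is the grip in N (left out, the last holds). Time passes only in rows, so rows that repeat a pose let the fingers close. It gives the time, the measured TCP pose, the force and the opening at its end, in the units of the state.
- state(): the state, without advancing time (a new reading comes with each control period).
- get_image(name): name is "side" or "top" or "wrist"; returns the picture (400x640x3 uint8, red, green, blue); there is no depth.
- camera_model(name): a dict with "K" (3x3 intrinsics, pixels), "k1" (the pictures are not rectified: a ray, as slopes to the right and down, at radius r is drawn at 1 + k1 r^2 times it, then the intrinsics apply), "extrinsics" (4x4, takes a point from camera to world coordinates); the wrist camera has in their place "tool_from_camera" (4x4, takes a point from camera to tool coordinates, whose origin is the TCP and whose axes are the tool frame's). Camera axes: x right, y down, z forward; pixel columns grow to the right and rows downward; lengths in m; the calibration is good to about 2 mm. A picture is of the moment at which its call begins: read the wrist's pose just before it. camera_model takes no time and is no camera call.
- bot.job_done(): hands the job in, once; it reports no verdict.
The state is a dict: "t": time; "qpos": joint angles; "dq": joint speeds; "joint_torque": joint torques, N m; "tcp_pos": TCP position; "tool_rot": TCP orientation; "force": force on the tool from outside, world axes, zero at the start; "ft_torque": the same for the moment, N m; "width": finger opening in m.
Only numpy, scipy, OpenCV 4.12 (cv2) and the standard library are available. Lean on these libraries where they do the work, as an engineer would, in place of code of your own. Each camera call takes 0.05 s, during which the arm holds its last target.

TASK

Open the vise of the bench cut-off saw with the saw stopped: first push the stop mushroom on the sloped switch box in until it latches, firmly but without ramming it, and let go of it; then swing the vise pawl by its thumb lever up and over to the front so that it lies clear of the teeth, and draw the toothed vise bar all the way back by its knob. Last, twist the mushroom clockwise so that it springs back out, ready for the next cut. Leave the copper tube lying on the saw bed and the loose row of fittings where they are.

Things in the scene. Friction and masses are not known exactly. Their poses are not given: they have to be found in the camera images.
- station: grey wedge-shaped switch box of the saw, fixed on the bench, 100 mm deep (x), 150 mm wide (y) on a 116 x 166 x 6 mm foot; its panel slopes 30 degrees down to its front (-x), rising from 45 mm high at the front edge to 103 mm at the back; origin under its centre, z up, front to -x. The stop mushroom stands on the panel at y = +30 mm, a small flush start button (29 mm ring, 7 mm high, does not move) at y = -38 mm.
- mushroom: the stop: black round mushroom head, 40 mm across, 21 mm thick, slightly domed, with two raised clockwise arrows, on an 18 mm stem; origin at the middle of its crown, z axis straight out of the sloped panel (30 degrees from vertical). The crown stands 36 mm off the panel when out and about 29 mm when latched in; the side that can be gripped runs from 5 to 18 mm below the crown; a collar 29 mm across, 10 mm high, and a flat 60 mm ring surround the stem.
- stop_press (a joint): how far the mushroom is pushed in along its axis, m: 0 out, 0.009 against its end stop. The spring takes 4 N at first and up to about 9 N as the inner latch rides over, some 6 mm in; by 0.008 the latch has snapped in, and let go the head stays in at about 0.0065. Only turning frees it; pulling does not. Bearing on it with more than 60 N when it is against its end stop is ramming.
- stop_turn (a joint): turn of the mushroom about its axis, rad, growing clockwise as seen looking onto the crown: 0 at rest, 0.85 at the end. A light spring (up to 0.06 N m) turns it back to 0 when let go. Turned 0.6 or more (about 35 degrees) while latched in, it is freed and its spring pushes it out by 7 mm (a tight grip can hold it in until the grip opens).
- saw: small bench cut-off saw, fixed: base casting 320 x 170 mm, bed 40 mm high, two fence plates to 78 mm, head with a 150 mm blade raised and leaning back over the rear, up to about 325 mm high and no further forward than x = -10 mm; origin under the base on the vise's centre line, z up, front to -x, vise bar along x at y = 0. The base's front edge is at x = -150 mm.
- vise_pawl (a joint): swing of the pawl about its pin, rad: 0 with its nose in the teeth, growing as the nose lifts and the thumb lever swings over to the front (-x of the saw), 1.40 lying against its stop. It is free and unsprung: below about 0.4 it falls back into the teeth, beyond about 0.55 it falls over to the front and stays. The pin runs across the bar, at x = -140 mm, z = 78 mm of the saw.
- pawl_lever (a point): grip point on the pawl's upright thumb lever, 38 mm from the pin's axis and 10 mm below the lever's tip. The lever is flat steel, 14 mm wide across the bar (saw y), 6 mm thick along it, 48 mm long from the pin; when the pawl is down it stands straight up between two cheeks that reach 88 mm high, 31 mm wide over all, from x = -150 to -114 mm of the saw.
- vise_bar (a joint): how far the vise bar is drawn out to the front (-x of the saw), m: 0 with the jaw on the tube, 0.075 fully back. It slides with about 3.5 N of friction. With the pawl down it can only move back 1.5 mm; with the bar pulled against it the pawl is hard to lift.
- bar_knob (a point): centre of the black pull knob at the front end of the vise bar: a cylinder along the bar, 28 mm across, 35 mm long, 59 mm above the bench, at x = -207 mm of the saw when the vise is closed; the bar behind it is 12 mm wide, its top teeth 71 mm high.
- tube_center (a point): middle of the loose copper tube, 22 mm across, 150 mm long, 90 g, that lies across the bed between the vise jaw and the fence
- copper_tee: bystander: copper tee, 62 mm long, 28 mm high; origin underneath
- tbolt_clamp: bystander: steel T-bolt clamp lying flat, 64 mm band, 19 mm high, the bolt at one side; origin underneath
- drain_plug: bystander: plastic drain plug, 48 mm flange, 30 mm high; origin underneath
- compression_nut: bystander: hexagonal chrome compression nut, 33 mm across, 21 mm high; origin underneath

How it is judged:
By the outcome, as a careful person would: the job done as asked, in the order asked, and still so for the second after the job is handed in, with the robot touching nothing.
It also fails if it takes over 72 s, if anything falls off the work surface, if the arm or the gripper's body presses on something with over 40 N, if the wrist force passes 120 N, or if a joint passes its speed limit or range.

## Working session

There is one attempt and no reset: what is moved stays moved. The work goes in short steps, Python scripts to look and compute and a tool call to move; the robot and the scene stay as the last step left them, time stands still between calls to the robot, and variables do not carry over. Pictures are saved under pics/ and viewed, and the job is handed in when it is done.

Besides the shell and the picture viewer there is one more tool, called after "Emit:" in YAML: its name, and indented under it one key for each argument. drive_tool: Moves the arm, as the interface text tells. Its arguments: {"type":"object","properties":{"deltas":{"type":"array","items":{"type":"object","properties":{"dx":{"type":"number"},"dy":{"type":"number"},"dz":{"type":"number"},"ax":{"type":"number"},"ay":{"type":"number"},"az":{"type":"number"}}}},"claw":{"type":"number"},"force":{"type":"number"}},"required":["deltas"]}

```bash
mkdir -p pics; ls; python3 - <<'E'
from workcell import state, get_image, camera_model, bot
import cv2
s=state();print(s)
for n in ["side","top","wrist"]:
    im=get_image(n);cv2.imwrite(f"pics/{n}0.png",im[:,:,::-1]);m=camera_model(n);print(n,m)
E
```

```text
pics
{'t': 0.0, 'qpos': array([1.10922819e+00, 4.87947827e-02, 9.75612654e-02, 1.62199767e+00,
       2.58356119e-05, 1.44297906e+00]), 'dq': array([-0.00040264, -0.00039215,  0.00084684,  0.00088531, -0.00075282,
       -0.0009115 ]), 'joint_torque': array([-4.84509146e-04, -3.38778913e+01,  3.20018327e+01,  1.99634844e-02,
       -2.44014172e-04,  3.83395715e-06]), 'tcp_pos': array([0.17168691, 0.49540432, 0.20187602]), 'tool_rot': array([-1.70922388,  1.56836133, -2.04297479]), 'force': array([ 0.32883135, -0.35881037, -0.45399074]), 'ft_torque': array([ 0.00867308, -0.01746104, -0.00423366]), 'width': 0.08519343207007417}
side {'K': array([[427.00715045,   0.        , 314.77788567],
       [  0.        , 427.00715045, 205.44687584],
       [  0.        ,   0.        ,   1.        ]]), 'k1': -0.004747820222226521, 'extrinsics': array([[ 0.93322553, -0.18194381,  0.30981699,  0.33004064],
       [-0.35895979, -0.50917102,  0.78223574, -0.7430254 ],
       [ 0.01542688, -0.8412142 , -0.5404819 ,  0.57352995],
       [ 0.        ,  0.        ,  0.        ,  1.        ]])}
top {'K': a
[... 395 characters left out ...]
2280793e-02, -9.97376651e-01,
         1.05216576e+00],
       [ 0.00000000e+00,  0.00000000e+00,  0.00000000e+00,
         1.00000000e+00]])}
wrist {'K': array([[347.97453984,   0.        , 323.04594008],
       [  0.        , 347.97453984, 197.31097207],
       [  0.        ,   0.        ,   1.        ]]), 'k1': -0.017354377603527465, 'tool_from_camera': array([[-2.73419116e-04, -2.60952141e-01,  9.65351700e-01,
        -1.70593962e-01],
       [ 9.99999920e-01, -3.52954653e-04,  1.87822554e-04,
         1.33366705e-03],
       [ 2.91712677e-04,  9.65351675e-01,  2.60952216e-01,
        -6.63945514e-02],
       [ 0.00000000e+00,  0.00000000e+00,  0.00000000e+00,
         1.00000000e+00]])}
```

View pics/side0.png

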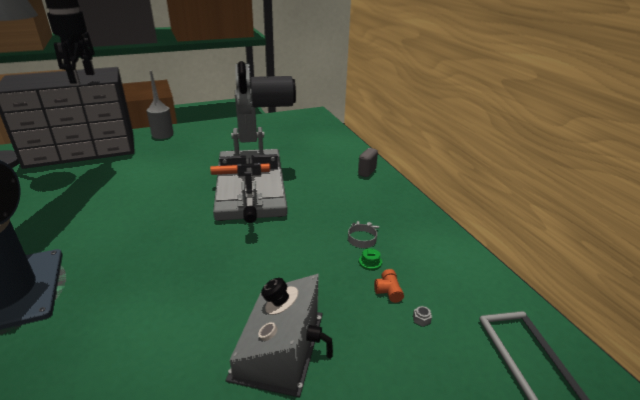

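View pics/top0.png

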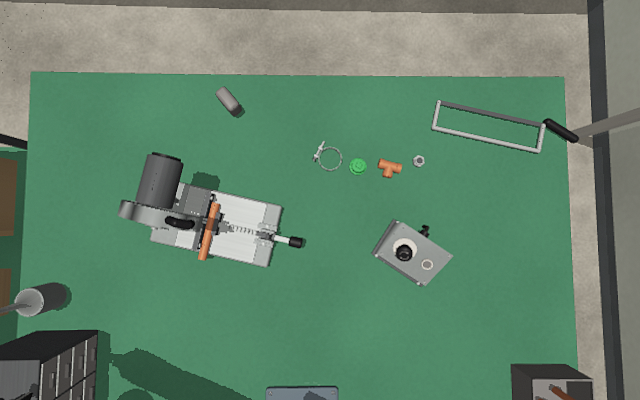

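View pics/wrist0.png

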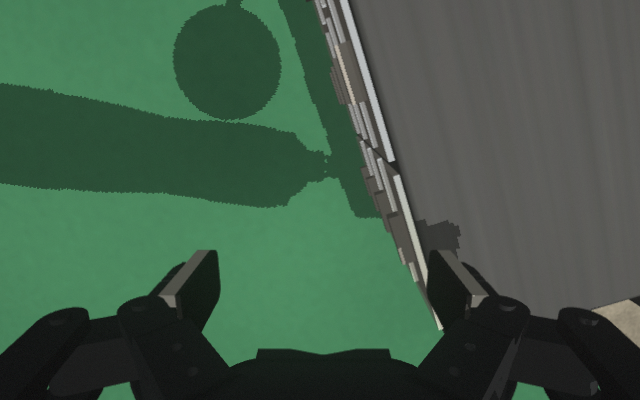

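```bash
cat > h.py <<'E'
import numpy as np, cv2
from scipy.spatial.transform import Rotation as R
from workcell import state, get_image, camera_model, bot
def ray(name,uv,T=None):
    m=camera_model(name);K=m['K'];k=m['k1']
    p=np.array([(uv[0]-K[0,2])/K[0,0],(uv[1]-K[1,2])/K[1,1]]);q=p.copy()
    for _ in range(20): q=p/(1+k*(q@q))
    E=m['extrinsics'] if T is None else T@m['tool_from_camera']
    d=E[:3,:3]@np.r_[q,1];return E[:3,3],d/np.linalg.norm(d)
def onz(name,uv,z,T=None):
    o,d=ray(name,uv,T);return o+d*(z-o[2])/d[2]
def tri(rs):
    A=np.zeros((3,3));b=np.zeros(3)
    for o,d in rs:
        P=np.eye(3)-np.outer(d,d);A+=P;b+=P@o
    x=np.linalg.solve(A,b);return x,[np.linalg.norm((np.eye(3)-np.outer(d,d))@(x-o)) for o,d in rs]
def proj(name,X,T=None):
    m=camera_model(name);K=m['K'];E=m['extrinsics'] if T is None else T@m['tool_from_camera']
    c=E[:3,:3].T@(np.asarray(X)-E[:3,3]);q=c[:2]/c[2];q=q*(1+m['k1']*(q@q));return K[:2,:2]@q+K[:2,2]
def tcpT(s=None):
    s=s or state();T=np.eye(4);T[:3,:3]=R.from_euler('xyz',s['tool_rot']).as_matrix();T[:3,3]=s['tcp_pos'];return T
E
python3 - <<'E'
import cv2
a=cv2.imread('pics/top0.png');s=cv2.imread('pics/side0.png')
cv2.imwrite('pics/c1.png',cv2.resize(a[200:300,360:470],None,fx=6,fy=6,interpolation=cv2.INTER_CUBIC)[:600,:])
cv2.imwrite('pics/c2.png',cv2.resize(a[180:280,190:320],None,fx=6,fy=6,interpolation=cv2.INTER_CUBIC))
cv2.imwrite('pics/c3.png',cv2.resize(s[265:390,220:340],None,fx=4.8,fy=4.8,interpolation=cv2.INTER_CUBIC))
cv2.imwrite('pics/c4.png',cv2.resize(s[140:230,200:300],None,fx=6,fy=6,interpolation=cv2.INTER_CUBIC))
E
```

```text
(no output)
```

View pics/c1.png

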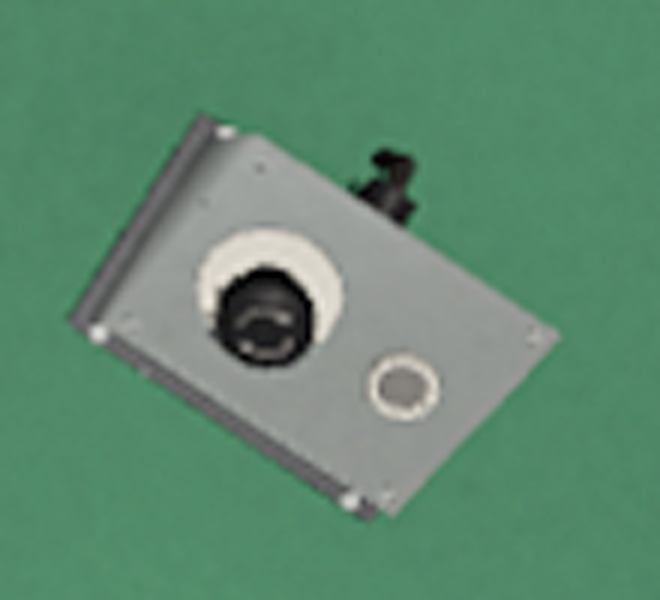

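View pics/c2.png

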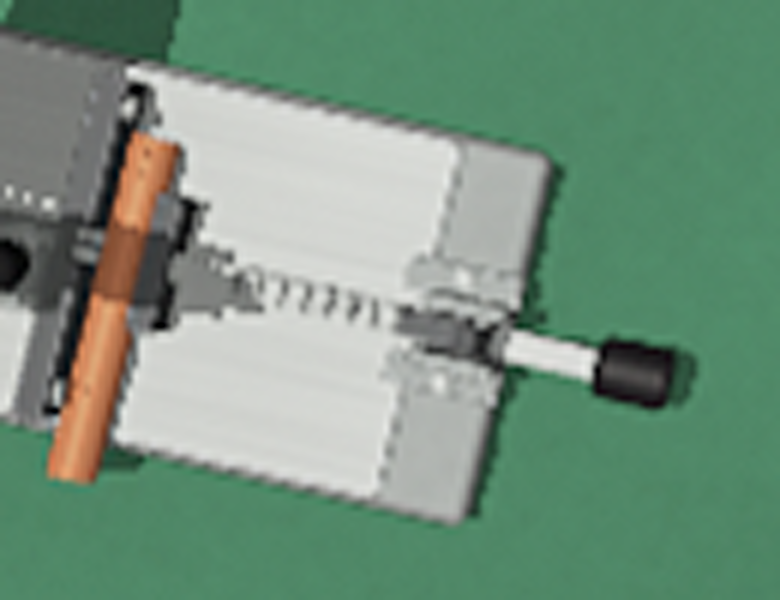

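View pics/c3.png

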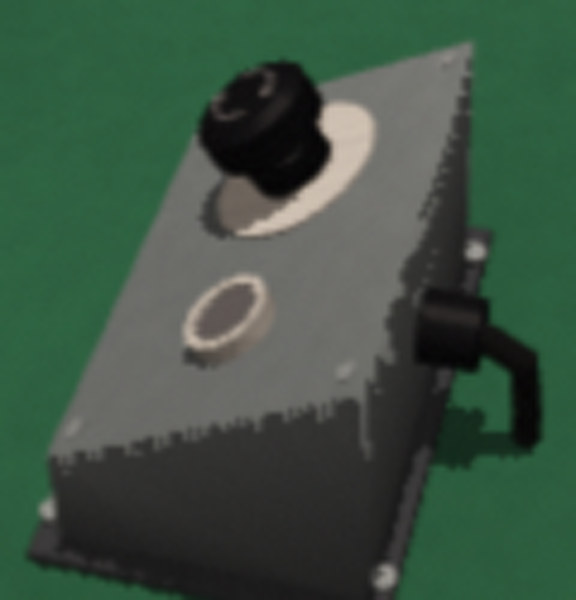

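View pics/c4.png

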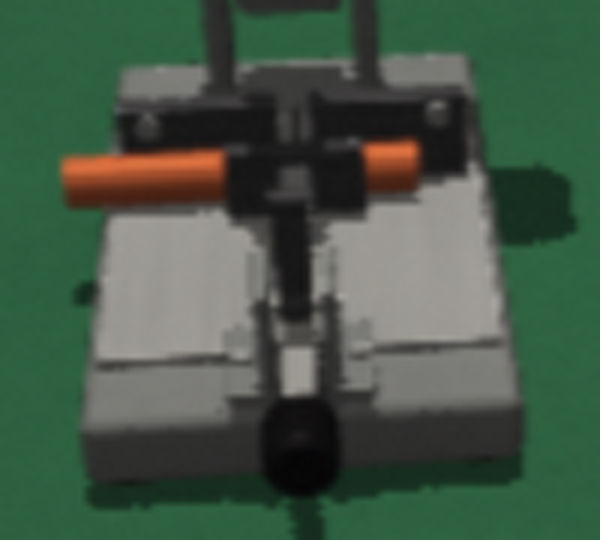

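```bash
python3 - <<'E'
from h import *
c1=lambda x,y:(360+(x-2.5)/6,200+(y-2.5)/6)
c2=lambda x,y:(190+(x-2.5)/6,180+(y-2.5)/6)
c3=lambda x,y:(220+(x-1.9)/4.8,265+(y-1.9)/4.8)
c4=lambda x,y:(200+(x-2.5)/6,140+(y-2.5)/6)
# crown center: top (262,325) ; side (245,92)
print('crown',tri([ray('top',c1(263,326)),ray('side',c3(246,95))]))
print('ring',tri([ray('top',c1(270,300)),ray('side',c3(295,170))]))
print('btn',tri([ray('top',c1(403,387)),ray('side',c3(227,315))]))
# panel corners: top-back-left etc
for n,a,b in [('backhigh+y',(255,135),(470,42)),('front-y',(390,515),(52,460)),('back-y',(558,338),(362,400)) ]:
    print(n,tri([ray('top',c1(*a)),ray('side',c3(*b))]))
for n,a in [('footL',(205,115)),('footleftlow',(72,320)),('footbot',(372,520))]: print(n,onz('top',c1(*a),.006))
# foot side view
for n,a in [('f1',(28,555)),('f2',(375,598)),('f3',(488,232))]: print(n,onz('side',c3(*a),.006))
print('knob', onz('top',c2(642,375),.059+.007), tri([ray('top',c2(640,373)),ray('side',c4(300,440))]))
for n,a in [('bedfr',(550,155)),('bedfl',(465,522))]: print(n,onz('top',c2(*a),.040))
for n,a in [('sb1',(85,430)),('sb2',(520,410))]: print(n,onz('side',c4(*a),.040))
print('pawl',onz('top',c2(440,325),.1))
print('tube',onz('top',c2(158,140),.062),onz('top',c2(75,475),.062))
E
```

```text
crown (array([ 0.45244406, -0.25603219,  0.10456271]), [np.float64(0.0013515524227604588), np.float64(0.001351552422760377)])
ring (array([ 0.46298114, -0.26679849,  0.07683115]), [np.float64(0.0006674686658325892), np.float64(0.0006674686658325538)])
btn (array([ 0.42550136, -0.32171384,  0.08046235]), [np.float64(0.0004309966711215561), np.float64(0.00043099667112153395)])
backhigh+y (array([ 0.53173261, -0.25456488,  0.10212176]), [np.float64(0.001124259712841201), np.float64(0.001124259712841021)])
front-y (array([ 0.36660748, -0.32634749,  0.04420035]), [np.float64(0.00038049475707626175), np.float64(0.0003804947570761991)])
back-y (array([ 0.44846917, -0.38099973,  0.10030767]), [np.float64(8.360899352087263e-05), np.float64(8.360899352091451e-05)])
footL [ 0.54158339 -0.25615917  0.006     ]
footleftlow [ 0.44792814 -0.19366466  0.006     ]
footbot [ 0.35754125 -0.32976983  0.006     ]
f1 [ 0.35547818 -0.32855574  0.006     ]
f2 [ 0.45201838 -0.3803603   0.006     ]
f3 [ 0.53997465 -0.25360425  0.006     ]
knob [0.48109735 0.01062422 0.066     ] (array([0.48079654, 0.01177829, 0.06510226]), [np.float64(0.001136738210775266), np.float64(0.0011367382107751987)])
bedfr [0.57676361 0.05249026 0.04      ]
bedfl [0.41578011 0.0885527  0.04      ]
sb1 [0.41309782 0.08311473 0.04      ]
sb2 [0.57066158 0.04135823 0.04      ]
pawl [0.50378642 0.09350817 0.1       ]
tube [0.5822185  0.21989773 0.062     ] [0.43906108 0.25225345 0.062     ]
```

```bash
python3 - <<'E'
from h import *
np.set_printoptions(precision=4,suppress=True)
T=tcpT();print(T); a=1.109
rad=np.array([np.cos(a),np.sin(a),0]);tan=np.array([-np.sin(a),np.cos(a),0])
print('y rad,tan',T[:3,1]@rad,T[:3,1]@tan,' z',T[:3,2]@rad,T[:3,2]@tan)
E
```

```text
[[-0.0009  0.3276  0.9448  0.1718]
 [-0.0017  0.9448 -0.3276  0.4955]
 [-1.     -0.0019 -0.0003  0.2021]
 [ 0.      0.      0.      1.    ]]
y rad,tan 0.991816761784116 0.12765593762194083  z 0.12765562098415728 -0.991818511257965
```

Emit:
drive_tool:
  deltas:
    - {"dx": 0,"dy": -0.25,"dz": 0.3,"ax": -0.2}
    - {"dx": 0,"dy": -0.5,"dz": 0.6,"ax": -0.4}
    - {"dx": 0,"dy": -0.73,"dz": 0.95,"ax": -0.6}
    - {"dx": 0,"dy": -0.73,"dz": 0.95,"ax": -0.75}
    - {"dx": 0,"dy": -0.73,"dz": 0.95,"ax": -0.9}
  claw: 1
  force: 30

```text
schema error: expected keys dx, dy, dz, ax, ay, az
```

```bash
cat >> h.py <<'E'
np.set_printoptions(precision=4,suppress=True)
YAW=np.deg2rad(-33.5);n=np.array([-.5*np.cos(YAW),-.5*np.sin(YAW),.8660254])
crown=np.array([.4510,-.2555,.1050])
def pose(p,xdir,ydir):
    x=np.asarray(xdir,float);x/=np.linalg.norm(x);y=np.asarray(ydir,float);y=y-x*(x@y);y/=np.linalg.norm(y)
    T=np.eye(4);T[:3,:3]=np.c_[x,y,np.cross(x,y)];T[:3,3]=p;return T
def plan(T1,T0=None):
    T0=tcpT() if T0 is None else T0
    d=T0[:3,:3].T@(T1[:3,3]-T0[:3,3])/.15
    r=R.from_matrix(T0[:3,:3].T@T1[:3,:3]).as_rotvec()/np.deg2rad(60)
    print('d',d,'a',r,'|d|mm',np.linalg.norm(d)*150,'deg',np.linalg.norm(r)*60)
E
python3 - <<'E'
from h import *
s=state();print(s['t'],s['qpos']);print(tcpT(s));print(n)
E
```

```text
0.15 [1.1092 0.0486 0.0979 1.622  0.     1.443 ]
[[-0.0009  0.3276  0.9448  0.1718]
 [-0.0017  0.9448 -0.3276  0.4955]
 [-1.     -0.0019 -0.0003  0.2021]
 [ 0.      0.      0.      1.    ]]
[-0.4169  0.276   0.866 ]
```

Emit:
drive_tool:
  deltas:
    - {"dx": 0,"dy": -0.25,"dz": 0.3,"ax": -0.2,"ay": 0,"az": 0}
    - {"dx": 0,"dy": -0.5,"dz": 0.6,"ax": -0.4,"ay": 0,"az": 0}
    - {"dx": 0,"dy": -0.73,"dz": 0.95,"ax": -0.6,"ay": 0,"az": 0}
    - {"dx": 0,"dy": -0.73,"dz": 0.95,"ax": -0.75,"ay": 0,"az": 0}
    - {"dx": 0,"dy": -0.73,"dz": 0.95,"ax": -0.9,"ay": 0,"az": 0}
  claw: 1
  force: 30

```text
t: 0.78
tcp_pos: [0.2715, 0.3445, 0.2028]
tool_rot: [-2.557, 1.57, -2.008]
force: [-0.6, 0.5, 0.2]
width: -0.0
```

```bash

python3 - <<'E'
from h import *
s=state();print(s['t'],s['qpos']);print(tcpT(s))
E
```

```text
0.775 [ 0.7505 -0.1756 -0.114   1.6329 -0.0002  0.2011]
[[-0.0002 -0.5222  0.8528  0.2715]
 [-0.0005  0.8528  0.5222  0.3445]
 [-1.     -0.0003 -0.0004  0.2028]
 [ 0.      0.      0.      1.    ]]
```

```bash

python3 - <<'E'
from h import *
T1=pose(crown+.09*n,-n,-np.array([np.cos(YAW),np.sin(YAW),0]))
print(T1); plan(T1)
T0=tcpT()
# intermediate: 
for p in ([.30,.20,.21],[.34,.07,.21],[.37,-.07,.21],[.39,-.18,.2]):
    T=pose(p,[0,0,-1],T1[:3,1]);plan(T,T0);T0=T
plan(T1,T0)
E
```

```text
[[ 0.4169 -0.7222  0.5519  0.4135]
 [-0.276   0.478   0.8339 -0.2307]
 [-0.866  -0.5     0.      0.1829]
 [ 0.      0.      0.      1.    ]]
d [ 0.1341 -3.7646 -1.1949] a [-0.4073 -0.1096 -0.4918] |d|mm 592.790646349031 deg 38.87155399115369
d [-0.0475 -0.921  -0.3409] a [-0.417  -0.0005  0.0002] |d|mm 147.4888989308341 deg 25.02160677092608
d [ 0.     -0.7007 -0.5755] a [0. 0. 0.] |d|mm 136.01470508735443 deg 0.0
d [ 0.     -0.6819 -0.6679] a [0. 0. 0.] |d|mm 143.17821063276352 deg 0.0
d [ 0.0667 -0.5159 -0.5379] a [0. 0. 0.] |d|mm 112.24972160321822 deg 0.0
d [ 0.1137 -0.3169 -0.1953] a [-0.  -0.  -0.5] |d|mm 58.38467802909947 deg 30.000000108416188
```

Emit:
drive_tool:
  deltas:
    - {"dx": -0.02,"dy": -0.3,"dz": -0.11,"ax": -0.14,"ay": 0,"az": 0}
    - {"dx": -0.05,"dy": -0.6,"dz": -0.22,"ax": -0.28,"ay": 0,"az": 0}
    - {"dx": -0.05,"dy": -0.92,"dz": -0.34,"ax": -0.417,"ay": 0,"az": 0}

```text
t: 1.15
tcp_pos: [0.2989, 0.2008, 0.2107]
tool_rot: [-1.038, 1.57, -0.05]
force: [0.7, -0.4, 0.5]
width: 0.0004
```

Emit:
drive_tool:
  deltas:
    - {"dx": 0,"dy": -0.28,"dz": -0.23,"ax": 0,"ay": 0,"az": 0}
    - {"dx": 0,"dy": -0.55,"dz": -0.45,"ax": 0,"ay": 0,"az": 0}
    - {"dx": 0,"dy": -0.8,"dz": -0.68,"ax": 0,"ay": 0,"az": 0}
    - {"dx": 0,"dy": -1.0,"dz": -0.9,"ax": 0,"ay": 0,"az": 0}

```text
t: 1.65
tcp_pos: [0.3485, 0.0046, 0.2103]
tool_rot: [-1.086, 1.571, -0.105]
force: [0.0, -0.5, 0.1]
width: 0.0003
```

```bash

python3 - <<'E'
from h import *
s=state();print(s['t'],s['qpos']);print(tcpT(s)[:3,3])
T1=pose(crown+.09*n,-n,-np.array([np.cos(YAW),np.sin(YAW),0]))
plan(T1)
E
```

```text
1.65 [-0.1799 -0.41   -0.2808  1.6998  0.     -1.1604]
[0.3485 0.0046 0.2103]
d [ 0.1828 -1.2328 -1.0621] a [-0.0052 -0.0013 -0.4999] |d|mm 245.61311530097183 deg 29.99453539091322
```

Emit:
drive_tool:
  deltas:
    - {"dx": 0.0,"dy": -0.3,"dz": -0.26,"ax": 0,"ay": 0,"az": -0.1}
    - {"dx": 0,"dy": -0.6,"dz": -0.5,"ax": 0,"ay": 0,"az": -0.2}
    - {"dx": 0,"dy": -0.9,"dz": -0.75,"ax": 0,"ay": 0,"az": -0.3}
    - {"dx": 0,"dy": -1.0,"dz": -0.9,"ax": 0,"ay": 0,"az": -0.4}
    - {"dx": 0,"dy": -1.0,"dz": -1.0,"ax": 0,"ay": 0,"az": -0.5}

```text
t: 2.28
tcp_pos: [0.3894, -0.2031, 0.2104]
tool_rot: [-1.572, 1.045, -0.592]
force: [-0.8, 1.5, -0.7]
width: 0.0005
```

```bash

python3 - <<'E'
from h import *
s=state();print(s['t'],s['qpos']);print(tcpT(s)[:3,3])
T1=pose(crown+.09*n,-n,-np.array([np.cos(YAW),np.sin(YAW),0]))
plan(T1)
E
```

```text
2.275 [-0.6611 -0.8321 -0.6363  1.2419  0.0347 -1.6315]
[ 0.3894 -0.2031  0.2104]
d [ 0.2765 -0.1122 -0.0632] a [-0.0052 -0.0035  0.0021] |d|mm 45.74971288485773 deg 0.3953024968008605
```

Emit:
drive_tool:
  deltas:
    - {"dx": 0.14,"dy": -0.06,"dz": -0.03,"ax": 0,"ay": 0,"az": 0}
    - {"dx": 0.28,"dy": -0.11,"dz": -0.06,"ax": 0,"ay": 0,"az": 0}
    - {"dx": 0.28,"dy": -0.11,"dz": -0.06,"ax": 0,"ay": 0,"az": 0}

```text
t: 2.65
tcp_pos: [0.4129, -0.2283, 0.1799]
tool_rot: [-1.57, 1.051, -0.59]
force: [-0.7, -0.3, -1.2]
width: 0.0002
```

```bash

python3 - <<'E'
from h import *
s=state();T=tcpT(s);im=get_image('wrist');print(s['t'],s['qpos'],s['force']);print(T)
np.save('T1.npy',T)
v=im[:,:,::-1].copy();cv2.imwrite('pics/w1.png',v)
for X in (crown,crown-.036*n): print(proj('wrist',X,T))
E
```

```text
2.65 [-0.6805 -0.7398 -0.6535  1.1396  0.045  -1.649 ] [-0.7382 -0.3148 -1.2317]
[[ 0.4125 -0.7211  0.5566  0.4129]
 [-0.276   0.4833  0.8308 -0.2283]
 [-0.8681 -0.4963  0.0003  0.1799]
 [ 0.      0.      0.      1.    ]]
[317.6056 188.8056]
[318.0452 179.0391]
```

View pics/w1.png

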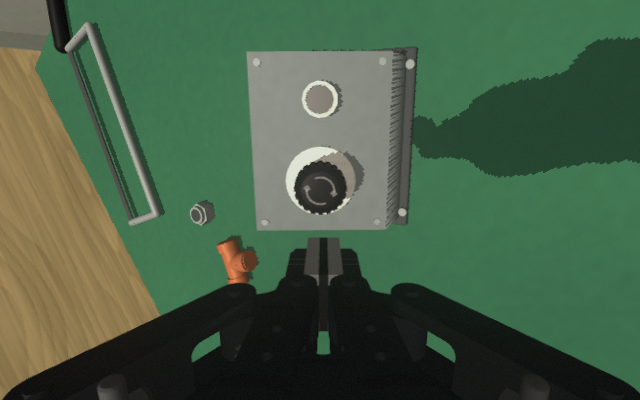

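```bash

python3 - <<'E'
from h import *
T=tcpT();c=crown+.0014*T[:3,1]+.0009*T[:3,2];print(c,(T[:3,3]-c)@n)
plan(pose(c+.012*n,-n,-np.array([np.cos(YAW),np.sin(YAW),0])))
E
sed -i 's/^crown=.*/crown=np.array([.4505,-.2541,.1043])/' h.py
```

```text
[ 0.4505 -0.2541  0.1043] 0.08913464733383245
d [ 0.5142 -0.0071 -0.0053] a [-0.0044 -0.0022 -0.0028] |d|mm 77.14537918847617 deg 0.3403177551819866
```

Emit:
drive_tool:
  deltas:
    - {"dx": 0.2,"dy": 0,"dz": 0,"ax": 0,"ay": 0,"az": 0}
    - {"dx": 0.38,"dy": -0.007,"dz": -0.005,"ax": 0,"ay": 0,"az": 0}
    - {"dx": 0.48,"dy": -0.007,"dz": -0.005,"ax": 0,"ay": 0,"az": 0}
    - {"dx": 0.51,"dy": -0.007,"dz": -0.005,"ax": 0,"ay": 0,"az": 0}
    - {"dx": 0.51,"dy": -0.007,"dz": -0.005,"ax": 0,"ay": 0,"az": 0}

```text
t: 3.32
tcp_pos: [0.4463, -0.251, 0.1174]
tool_rot: [-1.571, 1.047, -0.589]
force: [-0.9, -0.3, 1.3]
width: 0.0003
```

Emit:
drive_tool:
  deltas:
    - {"dx": 0.01,"dy": 0,"dz": 0,"ax": 0,"ay": 0,"az": 0}
    - {"dx": 0.02,"dy": 0,"dz": 0,"ax": 0,"ay": 0,"az": 0}
    - {"dx": 0.03,"dy": 0,"dz": 0,"ax": 0,"ay": 0,"az": 0}
    - {"dx": 0.04,"dy": 0,"dz": 0,"ax": 0,"ay": 0,"az": 0}
    - {"dx": 0.05,"dy": 0,"dz": 0,"ax": 0,"ay": 0,"az": 0}

```text
t: 3.95
tcp_pos: [0.4493, -0.2533, 0.1101]
tool_rot: [-1.571, 1.047, -0.59]
force: [-0.2, 0.3, -0.4]
width: 0.0001
```

```bash

python3 - <<'E'
from h import *
s=state();T=tcpT();print((T[:3,3]-crown)@n,s['force']@n, T[:3,:3].T@(T[:3,3]-crown))
E
```

```text
0.005771029945233231 -0.17019120093507595 [-0.0058 -0.0016  0.    ]
```

Emit:
drive_tool:
  deltas:
    - {"dx": 0.01,"dy": 0.003,"dz": 0,"ax": 0,"ay": 0,"az": 0}
    - {"dx": 0.02,"dy": 0.006,"dz": 0,"ax": 0,"ay": 0,"az": 0}
    - {"dx": 0.03,"dy": 0.01,"dz": 0,"ax": 0,"ay": 0,"az": 0}
    - {"dx": 0.04,"dy": 0.01,"dz": 0,"ax": 0,"ay": 0,"az": 0}

```text
t: 4.45
tcp_pos: [0.4507, -0.2542, 0.1041]
tool_rot: [-1.571, 1.047, -0.589]
force: [-0.1, -0.2, 1.0]
width: 0.0001
```

Emit:
drive_tool:
  deltas:
    - {"dx": 0.01,"dy": 0,"dz": 0,"ax": 0,"ay": 0,"az": 0}
    - {"dx": 0.02,"dy": 0,"dz": 0,"ax": 0,"ay": 0,"az": 0}

```text
t: 4.7
tcp_pos: [0.4521, -0.2551, 0.1017]
tool_rot: [-1.571, 1.047, -0.589]
force: [-0.3, -0.3, -0.3]
width: 0.0001
```

Emit:
drive_tool:
  deltas:
    - {"dx": 0.01,"dy": 0,"dz": 0,"ax": 0,"ay": 0,"az": 0}
    - {"dx": 0.02,"dy": 0,"dz": 0,"ax": 0,"ay": 0,"az": 0}

```text
t: 4.95
tcp_pos: [0.4533, -0.2559, 0.099]
tool_rot: [-1.571, 1.047, -0.589]
force: [0.6, -1.1, 0.0]
width: -0.0
```

```bash

python3 - <<'E'
from h import *
s=state();T=tcpT();print((T[:3,3]-crown)@n,s['force']@n, T[:3,:3].T@(T[:3,3]-crown))
E
```

```text
-0.006208433246499466 -0.5736041343921111 [ 0.0062 -0.0002  0.    ]
```

```bash

python3 - <<'E'
from h import *
im=get_image('wrist');cv2.imwrite('pics/w2.png',im[:,:,::-1]);im=get_image('side');cv2.imwrite('pics/s2.png',cv2.resize(im[230:390,200:360,::-1],None,fx=3.7,fy=3.7))
E
```

```text
(no output)
```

View pics/w2.png

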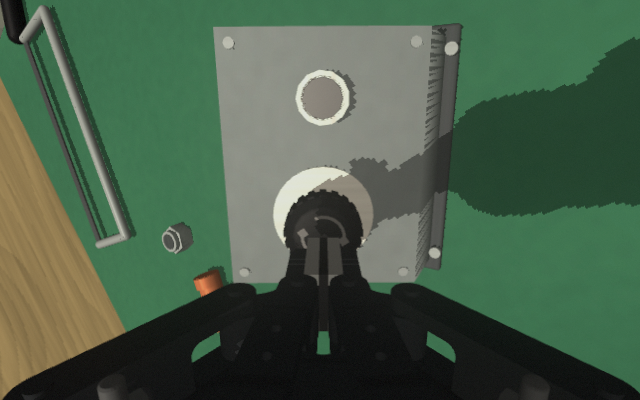

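View pics/s2.png

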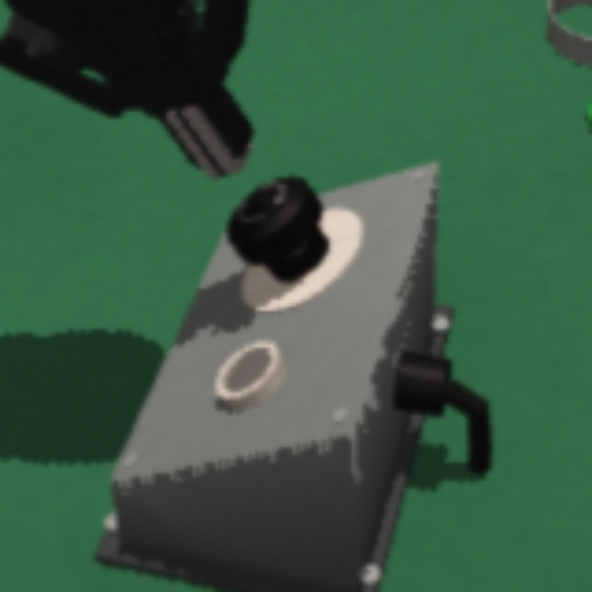

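```bash

python3 - <<'E'
from h import *
T=tcpT();p=proj('side',T[:3,3]);print(p,(p-[200,230])*3.7, 'wrist',proj('wrist',T[:3,3],T),proj('wrist',T[:3,3]-T[:3,0]*.013,T))
for k in(0,.013,.02,.03):
  p=proj('side',T[:3,3]-T[:3,0]*k);print(k,(p-[200,230])*3.7)
p=proj('side',crown);print('crown',(p-[200,230])*3.7)
p=proj('top',crown);print('crowntop',(p-[360,200])*6)
E
```

```text
[272.2524 286.8333] [267.3339 210.2832] wrist [321.5889 231.5154] [321.4885 241.0168]
0 [267.3339 210.2832]
0.013 [251.6685 188.183 ]
0.02 [243.1375 176.1471]
0.03 [230.8321 158.7853]
crown [259.7077 199.696 ]
crowntop [255.0141 331.3545]
```

```bash

python3 - <<'E'
from h import *
T=tcpT();print(proj('wrist',crown,T),proj('wrist',crown-.036*n,T))
im=get_image('top')[:,:,::-1];cv2.imwrite('pics/t2.png',cv2.resize(im[200:300,340:470],None,fx=6,fy=6,interpolation=cv2.INTER_CUBIC))
for k in(0,.013,.02,.03):
  p=proj('top',T[:3,3]-T[:3,0]*k);print(k,(p-[340,200])*6)
E
```

```text
[321.5495 235.8449] [321.7547 214.093 ]
0 [375.6699 323.7283]
0.013 [374.0663 339.3568]
0.02 [373.1865 347.9353]
0.03 [371.9095 360.394 ]
```

View pics/t2.png

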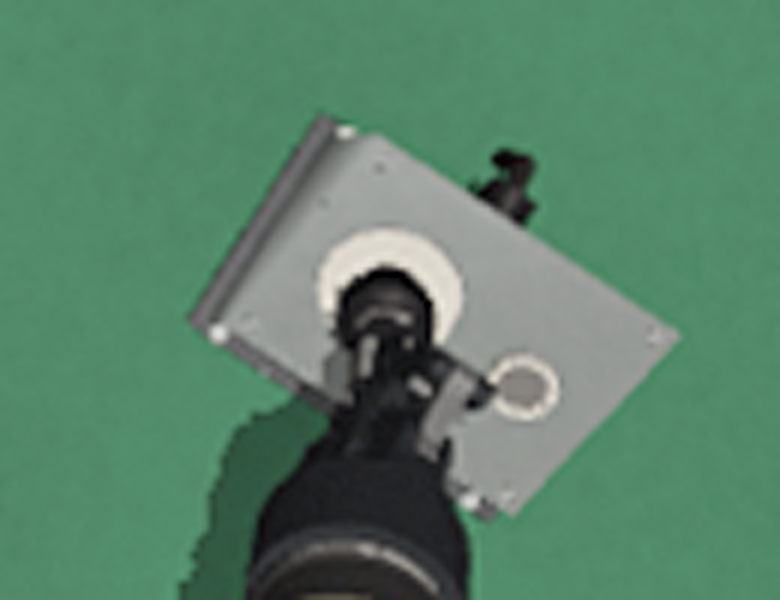

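```bash

python3 - <<'E'
from h import *
T=tcpT()
for z in(-.011,0,.011):
  for k in (0,.01,.02,.03): print(z,k,proj('wrist',T[:3,3]-T[:3,0]*k+T[:3,2]*z,T))
E
```

```text
-0.011 0 [321.5577 211.4396]
-0.011 0.01 [321.4786 217.6075]
-0.011 0.02 [321.39   224.5197]
-0.011 0.03 [321.29   232.3194]
0 0 [321.5889 231.5154]
0 0.01 [321.513  238.7016]
0 0.02 [321.4281 246.7385]
0 0.03 [321.3325 255.7861]
0.011 0 [321.6194 250.9558]
0.011 0.01 [321.5464 259.0888]
0.011 0.02 [321.465  268.1662]
0.011 0.03 [321.3736 278.3617]
```

Emit:
drive_tool:
  deltas:
    - {"dx": 0.015,"dy": 0,"dz": 0,"ax": 0,"ay": 0,"az": 0}
    - {"dx": 0.03,"dy": 0,"dz": 0,"ax": 0,"ay": 0,"az": 0}
    - {"dx": 0.04,"dy": 0,"dz": 0,"ax": 0,"ay": 0,"az": 0}

```text
t: 5.48
tcp_pos: [0.4557, -0.2575, 0.0937]
tool_rot: [-1.571, 1.047, -0.59]
force: [0.1, 0.4, 0.4]
width: 0.0002
```

Emit:
drive_tool:
  deltas:
    - {"dx": 0.01,"dy": 0,"dz": 0,"ax": 0,"ay": 0,"az": 0}
    - {"dx": 0.02,"dy": 0,"dz": 0,"ax": 0,"ay": 0,"az": 0}

```text
t: 5.72
tcp_pos: [0.457, -0.2584, 0.0912]
tool_rot: [-1.571, 1.047, -0.589]
force: [0.2, 0.5, -0.8]
width: 0.0003
```

```bash

python3 - <<'E'
from h import *
s=state();T=tcpT();print((T[:3,3]-crown)@n,s['force']@n,s['qpos'])
im=get_image('side');cv2.imwrite('pics/s3.png',cv2.resize(im[230:390,200:360,::-1],None,fx=3.7,fy=3.7))
E
```

```text
-0.015217470166920167 -0.6238697191040147 [-0.6684 -0.5708 -0.7422  0.8772  0.0394 -1.6392]
```

View pics/s3.png

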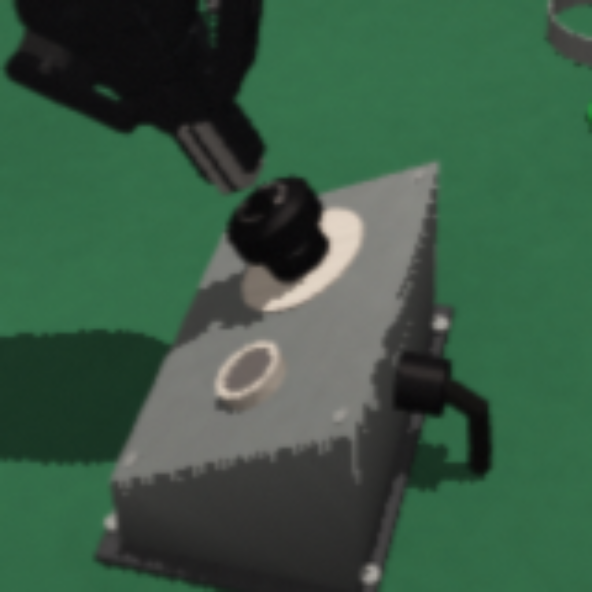

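Emit:
drive_tool:
  deltas:
    - {"dx": 0.01,"dy": 0,"dz": 0,"ax": 0,"ay": 0,"az": 0}
    - {"dx": 0.02,"dy": 0,"dz": 0,"ax": 0,"ay": 0,"az": 0}

```text
t: 6.02
tcp_pos: [0.4583, -0.2593, 0.0887]
tool_rot: [-1.571, 1.047, -0.589]
force: [-0.3, 0.1, 0.3]
width: 0.0003
```

Emit:
drive_tool:
  deltas:
    - {"dx": 0.01,"dy": 0,"dz": 0,"ax": 0,"ay": 0,"az": 0}
    - {"dx": 0.02,"dy": 0,"dz": 0,"ax": 0,"ay": 0,"az": 0}

```text
t: 6.28
tcp_pos: [0.4595, -0.2601, 0.0861]
tool_rot: [-1.571, 1.047, -0.589]
force: [1.2, -0.2, 0.7]
width: -0.0001
```

Emit:
drive_tool:
  deltas:
    - {"dx": 0.01,"dy": 0,"dz": 0,"ax": 0,"ay": 0,"az": 0}
    - {"dx": 0.02,"dy": 0,"dz": 0,"ax": 0,"ay": 0,"az": 0}

```text
t: 6.52
tcp_pos: [0.4608, -0.2609, 0.0834]
tool_rot: [-1.571, 1.047, -0.589]
force: [-0.0, -0.4, 0.1]
width: -0.0001
```

```bash

python3 - <<'E'
from h import *
s=state();T=tcpT();print((T[:3,3]-crown)@n,s['force']@n,s['qpos'])
im=get_image('side');cv2.imwrite('pics/s4.png',cv2.resize(im[230:390,200:360,::-1],None,fx=3.7,fy=3.7))
im=get_image('top');cv2.imwrite('pics/t4.png',cv2.resize(im[200:300,340:470,::-1],None,fx=6,fy=6,interpolation=cv2.INTER_CUBIC))
E
```

```text
-0.02422178720179381 0.031004408925792006 [-0.6674 -0.552  -0.7467  0.8538  0.0389 -1.6383]
```

View pics/s4.png

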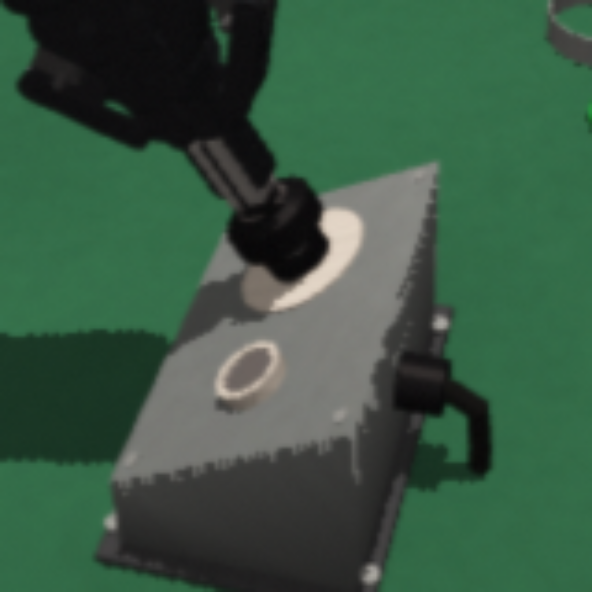

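View pics/t4.png

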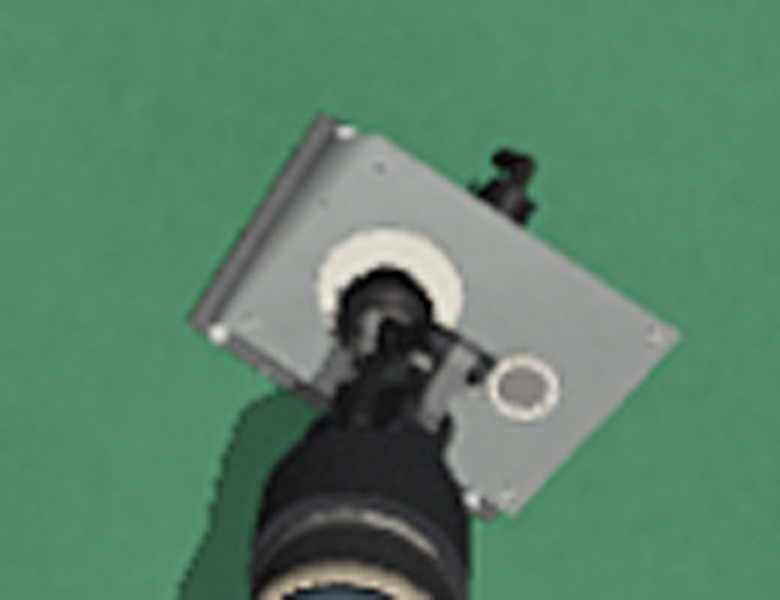

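Emit:
drive_tool:
  deltas:
    - {"dx": 0.005,"dy": 0,"dz": 0,"ax": 0,"ay": 0,"az": 0}
    - {"dx": 0.01,"dy": 0,"dz": 0,"ax": 0,"ay": 0,"az": 0}

```text
t: 6.88
tcp_pos: [0.4614, -0.2613, 0.0823]
tool_rot: [-1.571, 1.047, -0.589]
force: [0.3, -0.3, -0.1]
width: 0.0001
```

Emit:
drive_tool:
  deltas:
    - {"dx": 0.005,"dy": 0,"dz": 0,"ax": 0,"ay": 0,"az": 0}
    - {"dx": 0.01,"dy": 0,"dz": 0,"ax": 0,"ay": 0,"az": 0}

```text
t: 7.12
tcp_pos: [0.462, -0.2618, 0.0809]
tool_rot: [-1.571, 1.047, -0.59]
force: [-0.1, -0.4, -0.8]
width: -0.0001
```

Emit:
drive_tool:
  deltas:
    - {"dx": 0.005,"dy": 0,"dz": 0,"ax": 0,"ay": 0,"az": 0}
    - {"dx": 0.01,"dy": 0,"dz": 0,"ax": 0,"ay": 0,"az": 0}

```text
t: 7.38
tcp_pos: [0.4626, -0.2621, 0.0799]
tool_rot: [-1.571, 1.047, -0.59]
force: [-2.8, 1.7, 3.0]
width: -0.0002
```

Emit:
drive_tool:
  deltas:
    - {"dx": 0.005,"dy": 0,"dz": 0,"ax": 0,"ay": 0,"az": 0}
    - {"dx": 0.01,"dy": 0,"dz": 0,"ax": 0,"ay": 0,"az": 0}

```text
t: 7.62
tcp_pos: [0.4632, -0.2625, 0.0788]
tool_rot: [-1.571, 1.047, -0.59]
force: [-5.0, 3.5, 5.5]
width: 0.0001
```

Emit:
drive_tool:
  deltas:
    - {"dx": 0.005,"dy": 0,"dz": 0,"ax": 0,"ay": 0,"az": 0}
    - {"dx": 0.01,"dy": 0,"dz": 0,"ax": 0,"ay": 0,"az": 0}

```text
t: 7.88
tcp_pos: [0.4638, -0.2629, 0.0775]
tool_rot: [-1.571, 1.047, -0.59]
force: [-5.0, 2.5, 5.9]
width: -0.0002
```

Emit:
drive_tool:
  deltas:
    - {"dx": 0.005,"dy": 0,"dz": 0,"ax": 0,"ay": 0,"az": 0}
    - {"dx": 0.01,"dy": 0,"dz": 0,"ax": 0,"ay": 0,"az": 0}

```text
t: 8.12
tcp_pos: [0.4644, -0.2633, 0.0763]
tool_rot: [-1.571, 1.047, -0.59]
force: [-6.5, 3.6, 6.2]
width: 0.0002
```

```bash

python3 - <<'E'
from h import *
s=state();T=tcpT();print((T[:3,3]-crown)@n,s['force']@n,s['force'],s['ft_torque'])
im=get_image('side');cv2.imwrite('pics/s5.png',cv2.resize(im[230:390,200:360,::-1],None,fx=3.7,fy=3.7))
im=get_image('wrist');cv2.imwrite('pics/w5.png',im[:,:,::-1])
E
```

```text
-0.03258450625978925 9.087334566851977 [-6.5166  3.6306  6.1988] [ 0.652   0.9313 -0.0454]
```

View pics/s5.png

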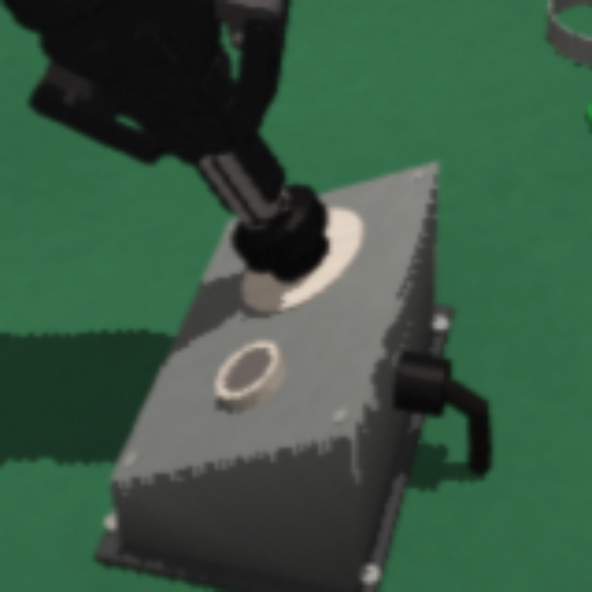

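View pics/w5.png

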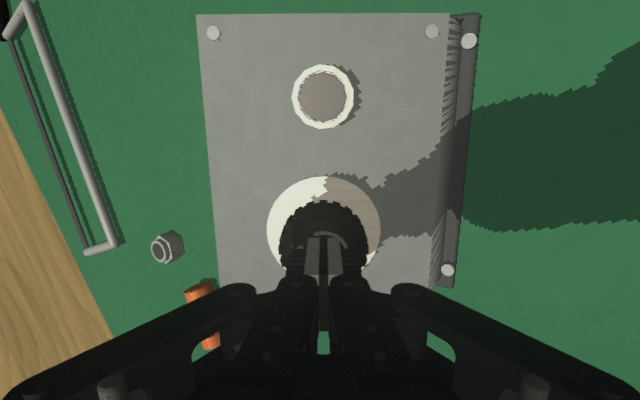

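Emit:
drive_tool:
  deltas:
    - {"dx": 0.005,"dy": 0,"dz": 0,"ax": 0,"ay": 0,"az": 0}
    - {"dx": 0.01,"dy": 0,"dz": 0,"ax": 0,"ay": 0,"az": 0}

```text
t: 8.48
tcp_pos: [0.4653, -0.2639, 0.0747]
tool_rot: [-1.571, 1.047, -0.59]
force: [-3.0, 0.7, 3.8]
width: -0.0004
```

Emit:
drive_tool:
  deltas:
    - {"dx": 0.005,"dy": 0,"dz": 0,"ax": 0,"ay": 0,"az": 0}
    - {"dx": 0.01,"dy": 0,"dz": 0,"ax": 0,"ay": 0,"az": 0}

```text
t: 8.72
tcp_pos: [0.4659, -0.2643, 0.0734]
tool_rot: [-1.571, 1.047, -0.589]
force: [-3.3, 2.4, 4.2]
width: 0.0
```

Emit:
drive_tool:
  deltas:
    - {"dx": 0.005,"dy": 0,"dz": 0,"ax": 0,"ay": 0,"az": 0}
    - {"dx": 0.01,"dy": 0,"dz": 0,"ax": 0,"ay": 0,"az": 0}

```text
t: 8.98
tcp_pos: [0.4664, -0.2647, 0.0725]
tool_rot: [-1.571, 1.047, -0.59]
force: [-8.0, 7.0, 11.7]
width: -0.0003
```

Emit:
drive_tool:
  deltas:
    - {"dx": 0.004,"dy": 0,"dz": 0,"ax": 0,"ay": 0,"az": 0}
    - {"dx": 0.008,"dy": 0,"dz": 0,"ax": 0,"ay": 0,"az": 0}

```text
t: 9.22
tcp_pos: [0.4666, -0.2648, 0.0724]
tool_rot: [-1.571, 1.047, -0.59]
force: [-14.4, 10.5, 16.2]
width: -0.0002
```

```bash

python3 - <<'E'
from h import *
s=state();T=tcpT();print((T[:3,3]-crown)@n,s['force']@n,s['force'],s['ft_torque'])
E
```

```text
-0.037279526463943155 22.915060586152467 [-14.3764  10.4765  16.2001] [1.0661 1.5351 0.0309]
```

Emit:
drive_tool:
  deltas:
    - {"dx": -0.02,"dy": 0,"dz": 0,"ax": 0,"ay": 0,"az": 0}
    - {"dx": -0.1,"dy": 0,"dz": 0,"ax": 0,"ay": 0,"az": 0}
    - {"dx": -0.3,"dy": 0,"dz": 0,"ax": 0,"ay": 0,"az": 0}
    - {"dx": -0.5,"dy": 0,"dz": 0,"ax": 0,"ay": 0,"az": 0}

```text
t: 9.72
tcp_pos: [0.4348, -0.2435, 0.1356]
tool_rot: [-1.571, 1.049, -0.589]
force: [-0.6, -0.2, -0.3]
width: 0.0001
```

```bash

python3 - <<'E'
from h import *
print(bot.grip_depth,[a for a in dir(bot) if a[0]!='_'])
s=state();T=tcpT();print((T[:3,3]-crown)@n,s['t'],s['force'],s['qpos'])
im=get_image('side');cv2.imwrite('pics/s6.png',cv2.resize(im[200:360,180:340,::-1],None,fx=3.7,fy=3.7))
im=get_image('wrist');cv2.imwrite('pics/w6.png',im[:,:,::-1])
for k in(0,.01,.02,.03,.04):
  p=proj('side',T[:3,3]-T[:3,0]*k);print(k,(p-[180,200])*3.7, proj('wrist',T[:3,3]-T[:3,0]*k-T[:3,2]*.011,T))
E
```

```text
0.0187 ['IKError', 'grip_depth', 'job_done']
0.03652665063892504 9.725 [-0.5806 -0.1637 -0.2819] [-0.6749 -0.6673 -0.7067  1.0107  0.0427 -1.6448]
0 [287.4243 247.6244] [321.561  211.4368]
0.01 [274.8082 229.8073] [321.4821 217.6043]
0.02 [262.0454 211.782 ] [321.3937 224.516 ]
0.03 [249.1333 193.5451] [321.294 232.315]
0.04 [236.0696 175.0928] [321.1806 241.1835]
```

View pics/s6.png

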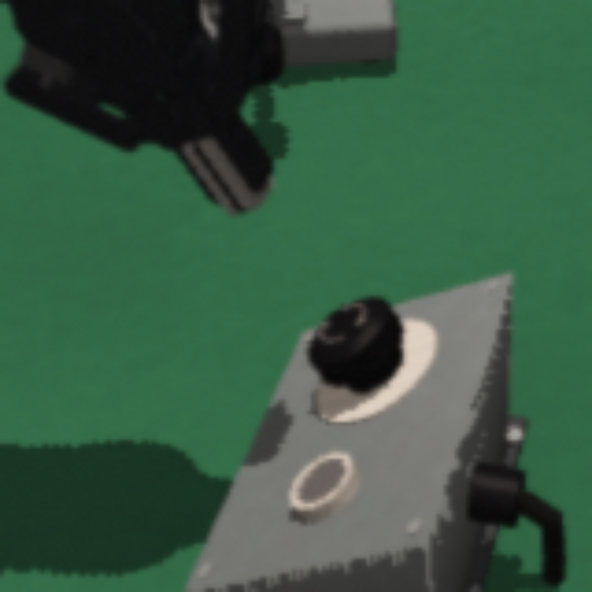

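View pics/w6.png

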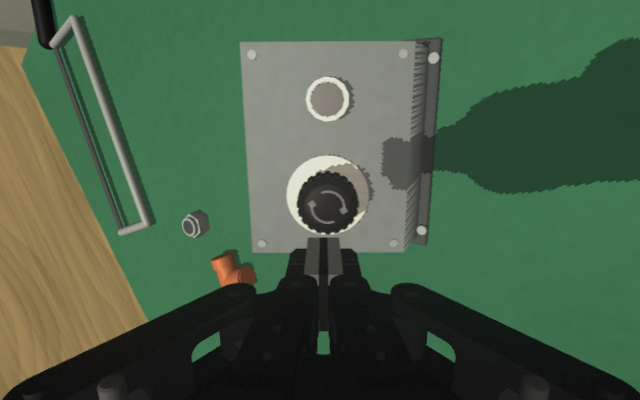

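```bash
cat >> h.py <<'E'
SY=np.deg2rad(77.4);sx=np.array([np.cos(SY),np.sin(SY),0]);sy=np.array([-sx[1],sx[0],0])
SO=np.array([.4945,.0675,0])+.150*sx
def saw(x,y,z): return SO+x*sx+y*sy+np.array([0,0,z])
E
python3 - <<'E'
from h import *
T0=tcpT()
for p in ([.42,-.18,.23],[.44,-.06,.25],saw(-.145,0,.22)):
    T=pose(p,[0,0,-1],sy);plan(T,T0);T0=T
print(T0)
E
```

```text
d [-0.6859 -0.0137  0.2981] a [-0.3445 -0.0942  0.5009] |d|mm 112.20076095610291 deg 36.91147515073625
d [-0.1333  0.0444  0.8098] a [0. 0. 0.] |d|mm 123.28828005937952 deg 0.0
d [ 0.2    -0.1692  0.9421] a [0. 0. 0.] |d|mm 146.67883943511765 deg 0.0
[[ 0.     -0.9759  0.2181  0.4956]
 [ 0.      0.2181  0.9759  0.0724]
 [-1.      0.      0.      0.22  ]
 [ 0.      0.      0.      1.    ]]
```

Emit:
drive_tool:
  deltas:
    - {"dx": -0.2,"dy": 0,"dz": 0.05,"ax": -0.05,"ay": -0.02,"az": 0.08}
    - {"dx": -0.4,"dy": 0,"dz": 0.15,"ax": -0.14,"ay": -0.04,"az": 0.2}
    - {"dx": -0.6,"dy": -0.01,"dz": 0.25,"ax": -0.24,"ay": -0.065,"az": 0.34}
    - {"dx": -0.68,"dy": -0.01,"dz": 0.3,"ax": -0.344,"ay": -0.094,"az": 0.5}

```text
t: 10.32
tcp_pos: [0.4204, -0.1793, 0.2268]
tool_rot: [-1.55, 1.565, -0.204]
force: [0.2, -0.5, -0.1]
width: -0.0002
```

Emit:
drive_tool:
  deltas:
    - {"dx": -0.04,"dy": 0.01,"dz": 0.27,"ax": 0,"ay": 0,"az": 0}
    - {"dx": -0.1,"dy": 0.03,"dz": 0.54,"ax": 0,"ay": 0,"az": 0}
    - {"dx": -0.13,"dy": 0.04,"dz": 0.81,"ax": 0,"ay": 0,"az": 0}

```text
t: 10.7
tcp_pos: [0.4417, -0.0585, 0.2428]
tool_rot: [-1.413, 1.566, -0.071]
force: [0.6, -0.2, 0.3]
width: 0.0002
```

```bash

python3 - <<'E'
from h import *
s=state();print(s['t'],s['qpos']);print(tcpT())
plan(pose(saw(-.145,0,.22),[0,0,-1],sy))
E
```

```text
10.7 [-0.2831 -0.149  -0.0105  1.7047  0.001  -1.625 ]
[[ 0.0046 -0.9739  0.2269  0.4417]
 [-0.0003  0.2269  0.9739 -0.0585]
 [-1.     -0.0046  0.0007  0.2428]
 [ 0.      0.      0.      1.    ]]
d [ 0.1534 -0.1516  0.9309] a [-0.0086  0.0007  0.0044] |d|mm 143.33817516099717 deg 0.5774716584536707
```

Emit:
drive_tool:
  deltas:
    - {"dx": 0.0,"dy": -0.05,"dz": 0.3,"ax": -0.003,"ay": 0,"az": 0.002}
    - {"dx": 0.03,"dy": -0.1,"dz": 0.6,"ax": -0.006,"ay": 0,"az": 0.004}
    - {"dx": 0.05,"dy": -0.15,"dz": 0.93,"ax": -0.009,"ay": 0,"az": 0.004}
    - {"dx": 0.05,"dy": -0.15,"dz": 0.93,"ax": -0.009,"ay": 0,"az": 0.004}

```text
t: 11.2
tcp_pos: [0.4948, 0.0742, 0.2345]
tool_rot: [1.028, 1.57, 2.385]
force: [0.1, -1.4, 0.3]
width: -0.0001
```

```bash

python3 - <<'E'
from h import *
s=state();T=tcpT(s);im=get_image('wrist');print(s['t'],s['qpos']);print(T)
np.save('T7.npy',T);cv2.imwrite('pics/w7.png',im[:,:,::-1])
for X in ((-.14,0,.126),(-.207,0,.059),(-.15,.085,.04),(-.15,-.085,.04)): print(X,proj('wrist',saw(*X),T))
E
```

```text
11.2 [ 0.0142 -0.0053  0.1077  1.6845  0.0007 -1.3427]
[[-0.0007 -0.9772  0.2122  0.4948]
 [ 0.0007  0.2122  0.9772  0.0742]
 [-1.      0.0008  0.0005  0.2345]
 [ 0.      0.      0.      1.    ]]
(-0.14, 0, 0.126) [321.1389 188.4234]
(-0.207, 0, 0.059) [321.7429 104.2041]
(-0.15, 0.085, 0.04) [401.8811 160.3901]
(-0.15, -0.085, 0.04) [241.0962 159.4958]
```

View pics/w7.png

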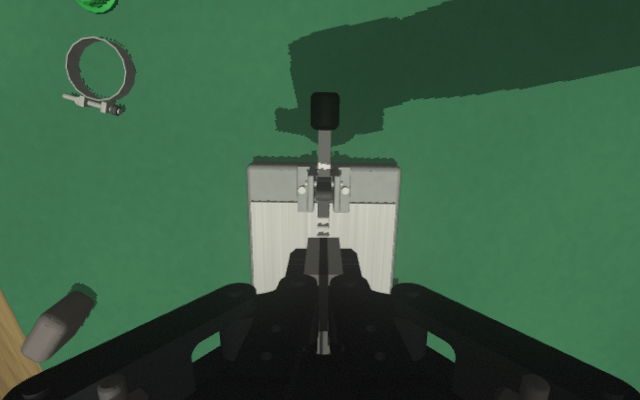

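```bash

python3 - <<'E'
import cv2
a=cv2.imread('pics/w7.png');cv2.imwrite('pics/c7.png',cv2.resize(a[85:245,240:410],None,fx=3.75,fy=3.75,interpolation=cv2.INTER_CUBIC)[:600])
E
```

```text
(no output)
```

View pics/c7.png

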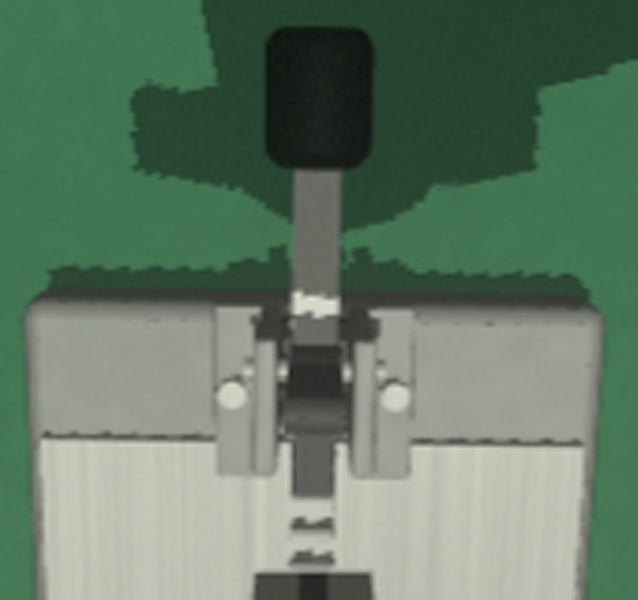

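```bash
cat >> h.py <<'E'
SO=SO+.0064*sx+.0028*sy
E
python3 - <<'E'
from h import *
T0=tcpT();print(saw(-.14,0,.126),saw(-.207,0,.059))
for p in (saw(-.114,0,.14),saw(-.114,0,.08)):
    T=pose(p,[0,0,-1],sy);plan(T,T0);T0=T
E
```

```text
[0.4953 0.0841 0.126 ] [0.4807 0.0187 0.059 ]
d [0.6331 0.0087 0.2507] a [ 0.004  -0.0006 -0.0005] |d|mm 102.15163769737597 deg 0.24270254413493914
d [0.4 0.  0. ] a [0. 0. 0.] |d|mm 60.000000000000014 deg 0.0
```

Emit:
drive_tool:
  deltas:
    - {"dx": 0.0,"dy": 0.009,"dz": 0.25,"ax": 0.004,"ay": 0,"az": 0}
    - {"dx": 0.2,"dy": 0.009,"dz": 0.25,"ax": 0.004,"ay": 0,"az": 0}
    - {"dx": 0.45,"dy": 0.009,"dz": 0.25,"ax": 0.004,"ay": 0,"az": 0}
    - {"dx": 0.63,"dy": 0.009,"dz": 0.25,"ax": 0.004,"ay": 0,"az": 0}
    - {"dx": 0.63,"dy": 0.009,"dz": 0.25,"ax": 0.004,"ay": 0,"az": 0}

```text
t: 11.88
tcp_pos: [0.4991, 0.1068, 0.1393]
tool_rot: [2.041, 1.567, -2.896]
force: [-0.1, 0.5, 0.9]
width: -0.0
```

```bash

python3 - <<'E'
from h import *
s=state();T=tcpT(s);im=get_image('wrist');print(s['t'],s['qpos'],s['force']);print(T)
cv2.imwrite('pics/w8.png',im[:,:,::-1])
im=get_image('side');cv2.imwrite('pics/s8.png',cv2.resize(im[90:230,180:320,::-1],None,fx=4.2,fy=4.2,interpolation=cv2.INTER_CUBIC))
for k in(0,.01,.02,.03,.04):
  p=proj('side',T[:3,3]-T[:3,0]*k);print(k,(p-[180,90])*4.2)
print('lever',(proj('side',saw(-.14,0,.126))-[180,90])*4.2)
E
```

```text
11.875 [ 0.0798  0.0096 -0.0667  1.4987 -0.0007 -1.2661] [-0.0998  0.5291  0.9148]
[[-0.0041 -0.9748  0.223   0.4991]
 [-0.001   0.223   0.9748  0.1068]
 [-1.      0.0037 -0.0019  0.1393]
 [ 0.      0.      0.      1.    ]]
0 [275.9355 299.8956]
0.01 [274.6454 282.8836]
0.02 [273.3409 265.6774]
0.03 [272.0216 248.2739]
0.04 [270.6873 230.6696]
lever [280.8213 342.2734]
```

View pics/w8.png

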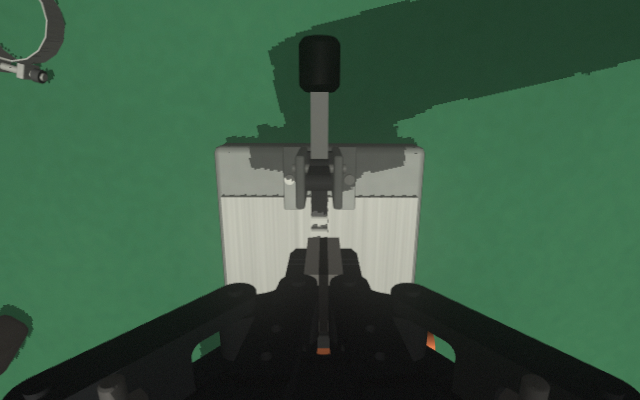

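View pics/s8.png

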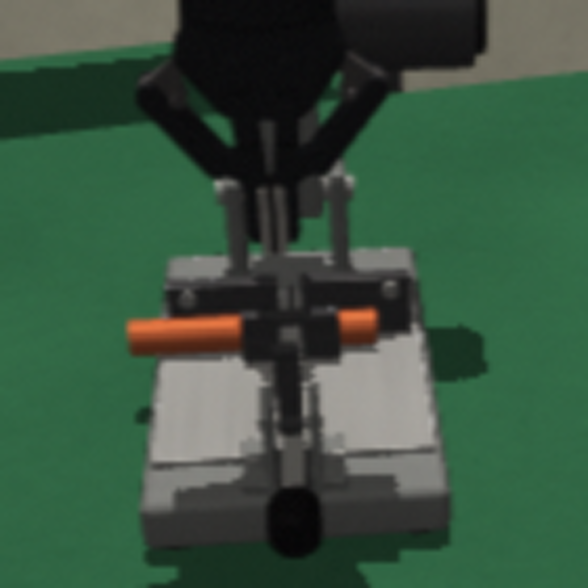

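Emit:
drive_tool:
  deltas:
    - {"dx": 0.12,"dy": -0.015,"dz": 0,"ax": 0,"ay": 0,"az": 0}
    - {"dx": 0.24,"dy": -0.015,"dz": 0,"ax": 0,"ay": 0,"az": 0}
    - {"dx": 0.34,"dy": -0.015,"dz": 0,"ax": 0,"ay": 0,"az": 0}
    - {"dx": 0.39,"dy": -0.015,"dz": 0,"ax": 0,"ay": 0,"az": 0}

```text
t: 12.48
tcp_pos: [0.5026, 0.1078, 0.0821]
tool_rot: [2.336, 1.57, -2.599]
force: [0.1, -0.5, -0.3]
width: -0.0004
```

```bash

python3 - <<'E'
from h import *
s=state();T=tcpT(s);im=get_image('wrist');print(s['t'],s['qpos'],s['force']);print(T)
cv2.imwrite('pics/w9.png',im[:,:,::-1])
im=get_image('side');cv2.imwrite('pics/s9.png',cv2.resize(im[90:230,180:320,::-1],None,fx=4.2,fy=4.2,interpolation=cv2.INTER_CUBIC))
E
```

```text
12.475 [ 0.0809  0.0277 -0.1622  1.3813 -0.0002 -1.267 ] [ 0.0891 -0.5296 -0.2825]
[[-0.0004 -0.9753  0.221   0.5026]
 [-0.0002  0.221   0.9753  0.1078]
 [-1.      0.0003 -0.0003  0.0821]
 [ 0.      0.      0.      1.    ]]
```

View pics/w9.png

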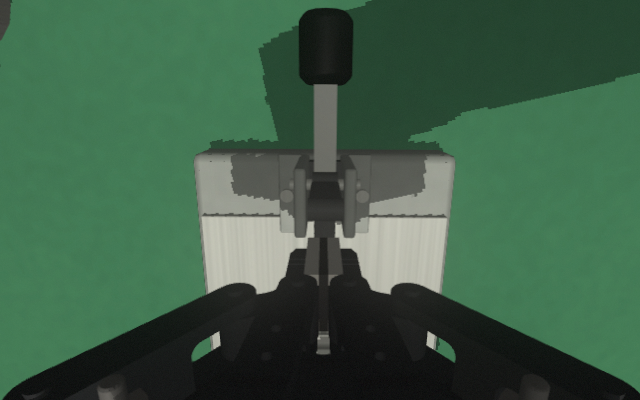

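View pics/s9.png

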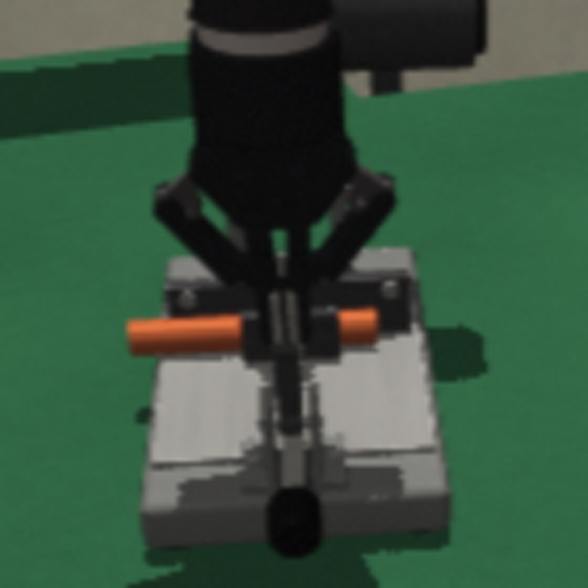

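Emit:
drive_tool:
  deltas:
    - {"dx": 0.01,"dy": 0,"dz": -0.025,"ax": 0,"ay": 0,"az": 0}
    - {"dx": 0.02,"dy": 0,"dz": -0.05,"ax": 0,"ay": 0,"az": 0}
    - {"dx": 0.02,"dy": 0,"dz": -0.075,"ax": 0,"ay": 0,"az": 0}
    - {"dx": 0.02,"dy": 0,"dz": -0.1,"ax": 0,"ay": 0,"az": 0}
    - {"dx": 0.02,"dy": 0,"dz": -0.12,"ax": 0,"ay": 0,"az": 0}

```text
t: 13.2
tcp_pos: [0.4999, 0.09, 0.0814]
tool_rot: [-1.332, 1.568, 0.016]
force: [0.0, 0.1, -0.1]
width: 0.0
```

```bash

python3 - <<'E'
from h import *
s=state();T=tcpT(s);im=get_image('wrist');print(s['t'],s['force'],T[:3,3])
cv2.imwrite('pics/w10.png',im[:,:,::-1])
E
```

```text
13.2 [ 0.0118  0.1219 -0.0853] [0.4999 0.09   0.0814]
```

View pics/w10.png

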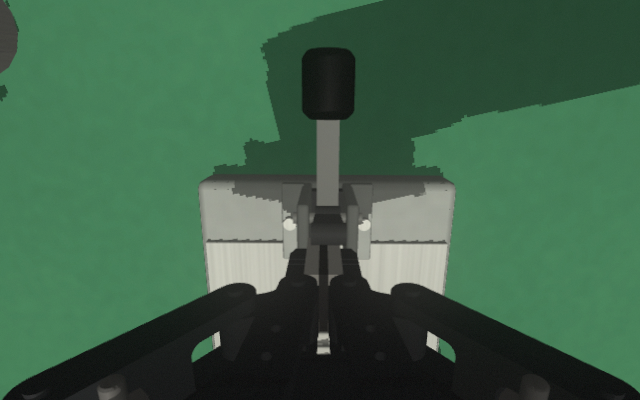

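Emit:
drive_tool:
  deltas:
    - {"dx": 0,"dy": 0,"dz": -0.025,"ax": 0,"ay": 0,"az": 0}
    - {"dx": 0,"dy": 0,"dz": -0.05,"ax": 0,"ay": 0,"az": 0}
    - {"dx": 0,"dy": 0,"dz": -0.075,"ax": 0,"ay": 0,"az": 0}
    - {"dx": 0,"dy": 0,"dz": -0.1,"ax": 0,"ay": 0,"az": 0}

```text
t: 13.75
tcp_pos: [0.4964, 0.0754, 0.0811]
tool_rot: [-1.38, 1.568, -0.032]
force: [1.0, -0.1, -0.0]
width: -0.0004
```

```bash

python3 - <<'E'
from h import *
s=state();T=tcpT(s);im=get_image('wrist');print(s['t'],s['force'],T[:3,3])
cv2.imwrite('pics/w11.png',im[:,:,::-1])
im=get_image('side');cv2.imwrite('pics/s11.png',cv2.resize(im[90:230,180:320,::-1],None,fx=4.2,fy=4.2,interpolation=cv2.INTER_CUBIC))
E
```

```text
13.75 [ 1.0064 -0.1429 -0.0361] [0.4964 0.0754 0.0811]
```

View pics/w11.png

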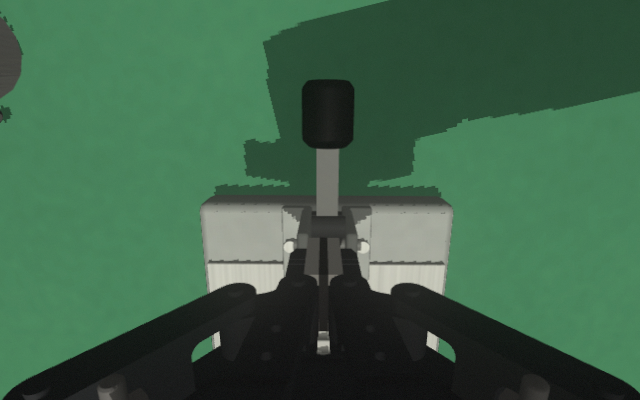

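View pics/s11.png

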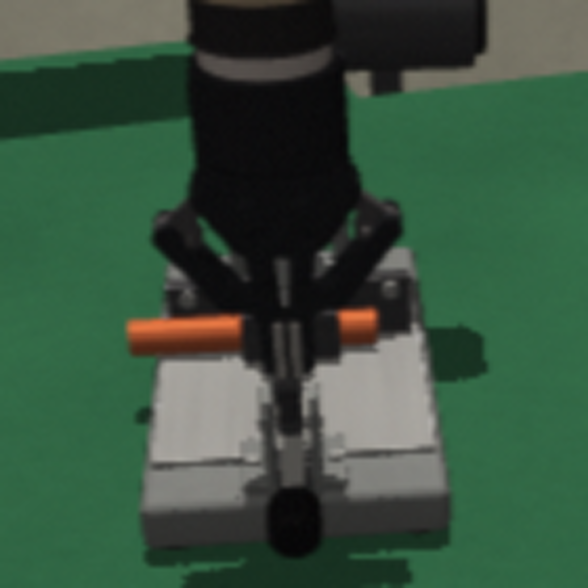

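Emit:
drive_tool:
  deltas:
    - {"dx": 0,"dy": 0,"dz": -0.025,"ax": 0,"ay": 0,"az": 0}
    - {"dx": 0,"dy": 0,"dz": -0.05,"ax": 0,"ay": 0,"az": 0}
    - {"dx": 0,"dy": 0,"dz": -0.075,"ax": 0,"ay": 0,"az": 0}
    - {"dx": 0,"dy": 0,"dz": -0.1,"ax": 0,"ay": 0,"az": 0}
    - {"dx": 0,"dy": 0,"dz": -0.1,"ax": 0,"ay": 0,"az": 0}

```text
t: 14.48
tcp_pos: [0.4931, 0.0607, 0.0811]
tool_rot: [-1.356, 1.568, -0.009]
force: [-0.0, -0.6, -0.1]
width: 0.0003
```

```bash

python3 - <<'E'
from h import *
s=state();T=tcpT(s);im=get_image('wrist');print(s['t'],s['force'],T[:3,3])
cv2.imwrite('pics/w12.png',im[:,:,::-1])
im=get_image('side');cv2.imwrite('pics/s12.png',cv2.resize(im[90:230,180:320,::-1],None,fx=4.2,fy=4.2,interpolation=cv2.INTER_CUBIC))
E
```

```text
14.475 [-0.0251 -0.6224 -0.0874] [0.4931 0.0607 0.0811]
```

View pics/w12.png

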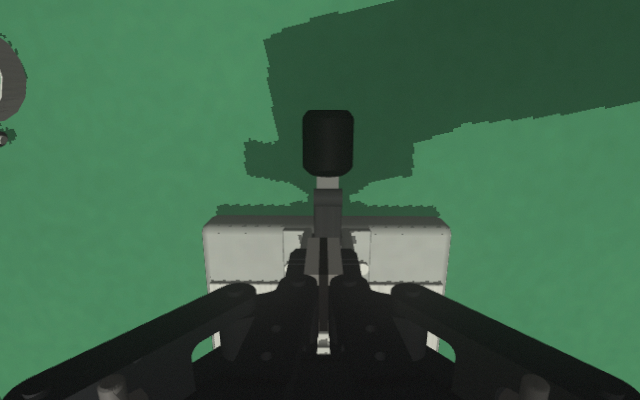

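View pics/s12.png

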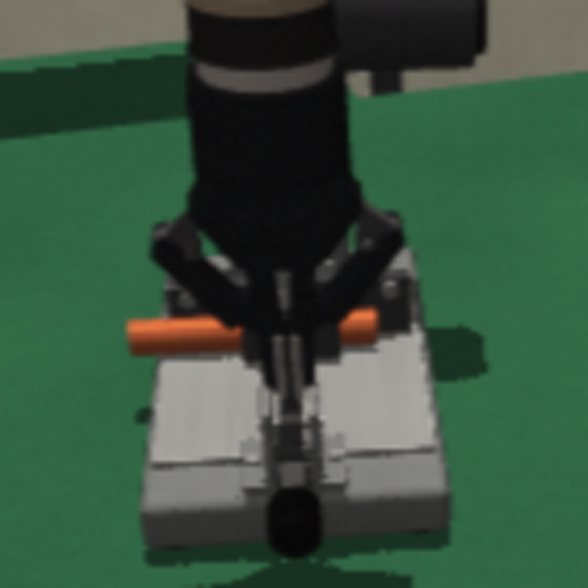

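Emit:
drive_tool:
  deltas:
    - {"dx": -0.15,"dy": 0,"dz": 0.02,"ax": 0,"ay": 0,"az": 0}
    - {"dx": -0.3,"dy": 0,"dz": 0,"ax": 0,"ay": 0,"az": 0}
    - {"dx": -0.4,"dy": 0,"dz": -0.1,"ax": 0,"ay": 0,"az": 0}
    - {"dx": -0.4,"dy": 0,"dz": -0.3,"ax": 0,"ay": 0,"az": 0}
  claw: 0.3

```text
t: 15.08
tcp_pos: [0.4841, 0.0166, 0.1429]
tool_rot: [-1.435, 1.565, -0.085]
force: [0.5, -1.2, 0.7]
width: 0.0595
```

```bash

python3 - <<'E'
from h import *
s=state();T=tcpT(s);im=get_image('wrist');print(s['t'],s['force'],s['width'],T)
cv2.imwrite('pics/w13.png',im[:,:,::-1])
im=get_image('side');cv2.imwrite('pics/s13.png',cv2.resize(im[90:230,180:320,::-1],None,fx=4.2,fy=4.2,interpolation=cv2.INTER_CUBIC))
k=saw(-.208,0,.059);plan(pose([k[0],k[1],.018],[0,0,-1],sy))
print(proj('wrist',k,T),proj('wrist',saw(-.188,0,.088),T))
for k in(.02,.03,.04,.05):
  p=proj('side',T[:3,3]-T[:3,0]*k);print(k,(p-[180,90])*4.2)
E
```

```text
15.075 [ 0.527  -1.2027  0.6973] 0.059544263358603945 [[ 0.0057 -0.9756  0.2193  0.4841]
 [-0.0005  0.2193  0.9757  0.0166]
 [-1.     -0.0057  0.0008  0.1429]
 [ 0.      0.      0.      1.    ]]
d [0.8233 0.0215 0.0177] a [-0.0059 -0.0008  0.0028] |d|mm 123.56699133671222 deg 0.3921537192817756
[328.2823 192.174 ] [328.5905 230.7149]
0.02 [285.1448 340.9229]
0.03 [283.5821 322.4602]
0.04 [281.9998 303.7636]
0.05 [280.3977 284.8285]
```

View pics/w13.png

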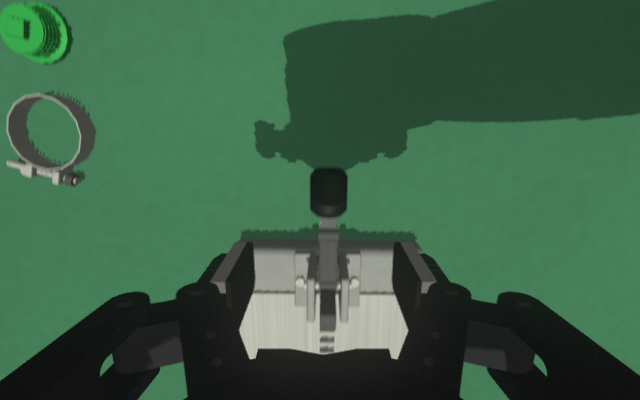

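View pics/s13.png

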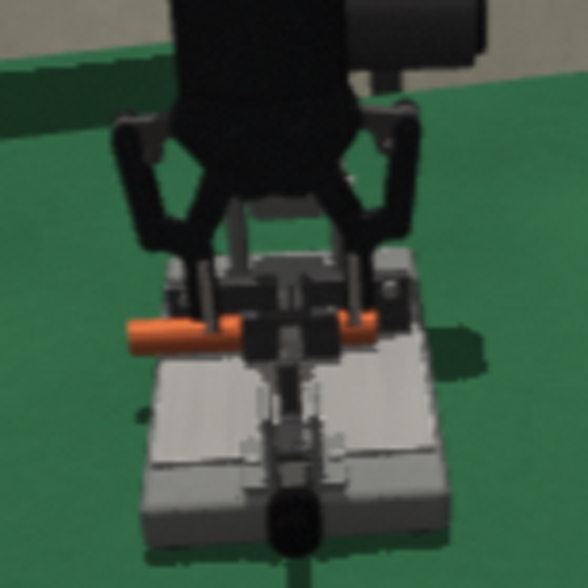

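Emit:
drive_tool:
  deltas:
    - {"dx": 0.3,"dy": 0.02,"dz": 0.018,"ax": -0.006,"ay": 0,"az": 0.003}
    - {"dx": 0.6,"dy": 0.02,"dz": 0.018,"ax": -0.006,"ay": 0,"az": 0.003}
    - {"dx": 0.75,"dy": 0.02,"dz": 0.018,"ax": -0.006,"ay": 0,"az": 0.003}
    - {"dx": 0.84,"dy": 0.02,"dz": 0.018,"ax": -0.006,"ay": 0,"az": 0.003}
    - {"dx": 0.84,"dy": 0.02,"dz": 0.018,"ax": -0.006,"ay": 0,"az": 0.003}

```text
t: 15.8
tcp_pos: [0.4801, 0.0205, 0.0142]
tool_rot: [1.452, 1.568, 2.806]
force: [0.0, -0.1, 0.5]
width: 0.0599
```

```bash

python3 - <<'E'
from h import *
s=state();T=tcpT(s);im=get_image('wrist');print(s['t'],s['force'],s['width'],T[:3,3],saw(-.208,0,.059))
cv2.imwrite('pics/w14.png',im[:,:,::-1])
im=get_image('side');cv2.imwrite('pics/s14.png',cv2.resize(im[90:230,180:320,::-1],None,fx=4.2,fy=4.2,interpolation=cv2.INTER_CUBIC))
E
```

```text
15.8 [ 0.0489 -0.0531  0.452 ] 0.059931130892553364 [0.4801 0.0205 0.0142] [0.4805 0.0178 0.059 ]
```

View pics/w14.png

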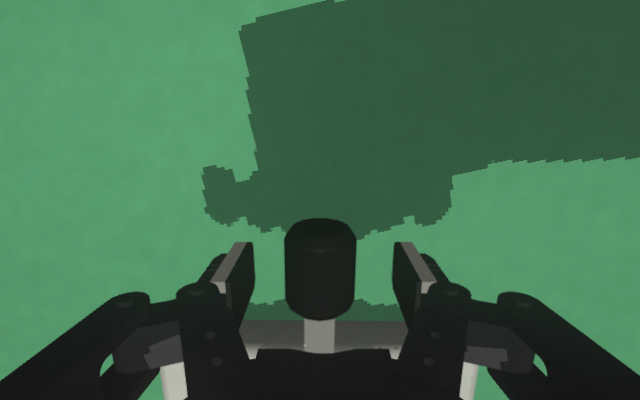

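View pics/s14.png

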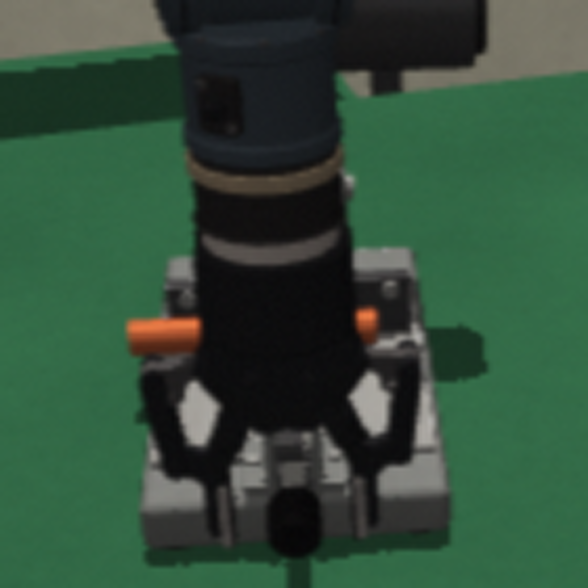

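Emit:
drive_tool:
  deltas:
    - {"dx": 0,"dy": -0.005,"dz": -0.015,"ax": 0,"ay": 0,"az": 0}
    - {"dx": 0,"dy": -0.005,"dz": -0.015,"ax": 0,"ay": 0,"az": 0}
    - {"dx": 0,"dy": -0.005,"dz": -0.015,"ax": 0,"ay": 0,"az": 0}
    - {"dx": 0,"dy": -0.005,"dz": -0.015,"ax": 0,"ay": 0,"az": 0}
    - {"dx": 0,"dy": -0.005,"dz": -0.015,"ax": 0,"ay": 0,"az": 0}
  claw: 1
  force: 40

```text
t: 16.52
tcp_pos: [0.4811, 0.018, 0.0166]
tool_rot: [1.188, 1.57, 2.542]
force: [-3.2, 0.0, 5.5]
width: 0.0267
```

Emit:
drive_tool:
  deltas:
    - {"dx": 0,"dy": 0,"dz": -0.03,"ax": 0,"ay": 0,"az": 0}
    - {"dx": 0,"dy": 0,"dz": -0.06,"ax": 0,"ay": 0,"az": 0}

```text
t: 16.77
tcp_pos: [0.4794, 0.011, 0.0166]
tool_rot: [0.224, 1.566, 1.578]
force: [-2.4, 3.8, 5.1]
width: 0.0268
```

```bash

python3 - <<'E'
from h import *
s=state();T=tcpT(s);print(s['t'],s['force'],s['force']@sx,s['width'],T)
plan(pose(T[:3,3]-sx*.07,[0,0,-1],sy))
E
```

```text
16.775 [-2.4384  3.7871  5.0678] 3.16395187544823 0.02682201947282433 [[-0.     -0.9767  0.2147  0.4794]
 [ 0.0046  0.2147  0.9767  0.011 ]
 [-1.      0.001   0.0045  0.0166]
 [ 0.      0.      0.      1.    ]]
d [-0.0021  0.0017 -0.4667] a [ 0.0034  0.0043 -0.001 ] |d|mm 70.00000000000001 deg 0.333141695989092
```

Emit:
drive_tool:
  deltas:
    - {"dx": 0,"dy": 0,"dz": -0.08,"ax": 0,"ay": 0,"az": 0}
    - {"dx": 0,"dy": 0,"dz": -0.16,"ax": 0,"ay": 0,"az": 0}
    - {"dx": 0,"dy": 0,"dz": -0.24,"ax": 0,"ay": 0,"az": 0}
    - {"dx": 0,"dy": 0,"dz": -0.32,"ax": 0,"ay": 0,"az": 0}
    - {"dx": 0,"dy": 0,"dz": -0.38,"ax": 0,"ay": 0,"az": 0}

```text
t: 17.4
tcp_pos: [0.4664, -0.0449, 0.0166]
tool_rot: [0.502, 1.566, 1.857]
force: [-4.4, 5.0, 7.7]
width: 0.0266
```

Emit:
drive_tool:
  deltas:
    - {"dx": 0,"dy": 0,"dz": -0.02,"ax": 0,"ay": 0,"az": 0}
    - {"dx": 0,"dy": 0,"dz": -0.04,"ax": 0,"ay": 0,"az": 0}

```text
t: 17.65
tcp_pos: [0.465, -0.0506, 0.0166]
tool_rot: [0.558, 1.566, 1.912]
force: [-4.7, 4.4, 7.8]
width: 0.0265
```

```bash

python3 - <<'E'
from h import *
s=state();T=tcpT(s);print(s['t'],s['force'],s['force']@sx,s['force']@sy,s['width'],(T[:3,3]-np.array([.4811,.018,.0166]))@sx,(T[:3,3]-np.array([.4811,.018,.0166]))@sy)
E
```

```text
17.65 [-4.7107  4.3644  7.7803] 3.231735438596634 5.549307313066301 0.026457362696609504 -0.07047380714746752 0.0007048082313482949
```

Drawn about 70 mm; now the last few millimetres, slowly, to the stop.

Emit:
drive_tool:
  deltas:
    - {"dx": 0,"dy": 0,"dz": -0.01,"ax": 0,"ay": 0,"az": 0}
    - {"dx": 0,"dy": 0,"dz": -0.02,"ax": 0,"ay": 0,"az": 0}

```text
t: 17.9
tcp_pos: [0.4644, -0.0535, 0.0166]
tool_rot: [0.573, 1.566, 1.927]
force: [-4.8, 4.0, 6.2]
width: 0.0267
```

Emit:
drive_tool:
  deltas:
    - {"dx": 0,"dy": 0,"dz": -0.01,"ax": 0,"ay": 0,"az": 0}
    - {"dx": 0,"dy": 0,"dz": -0.02,"ax": 0,"ay": 0,"az": 0}

```text
t: 18.15
tcp_pos: [0.4641, -0.0549, 0.0165]
tool_rot: [0.313, 1.563, 1.668]
force: [-3.6, 9.4, 7.1]
width: 0.0267
```

```bash

python3 - <<'E'
from h import *
s=state();T=tcpT(s);print(s['t'],s['force'],s['force']@sx,s['force']@sy,s['width'],(T[:3,3]-np.array([.4811,.018,.0166]))@sx,(T[:3,3]-np.array([.4811,.018,.0166]))@sy)
E
```

```text
18.15 [-3.5873  9.4304  7.1459] 8.420712850632247 5.558114912827734 0.026748262558804702 -0.07481523618855337 0.0007258631485368254
```

Emit:
drive_tool:
  deltas:
    - {"dx": 0,"dy": 0,"dz": -0.01,"ax": 0,"ay": 0,"az": 0}
    - {"dx": 0,"dy": 0,"dz": -0.015,"ax": 0,"ay": 0,"az": 0}

```text
t: 18.4
tcp_pos: [0.4641, -0.0547, 0.0165]
tool_rot: [0.177, 1.558, 1.533]
force: [-1.3, 14.2, 7.8]
width: 0.0264
```

```bash

python3 - <<'E'
from h import *
s=state();T=tcpT(s);print(s['t'],s['force'],s['force']@sx,s['force']@sy,s['width'],(T[:3,3]-np.array([.4811,.018,.0166]))@sx)
im=get_image('side');cv2.imwrite('pics/s15.png',cv2.resize(im[90:230,180:320,::-1],None,fx=4.2,fy=4.2,interpolation=cv2.INTER_CUBIC))
im=get_image('wrist');cv2.imwrite('pics/w15.png',im[:,:,::-1])
E
```

```text
18.4 [-1.3311 14.168   7.7649] 13.536405076204282 4.389740825564664 0.026395070433658876 -0.07467181208555454
```

View pics/w15.png

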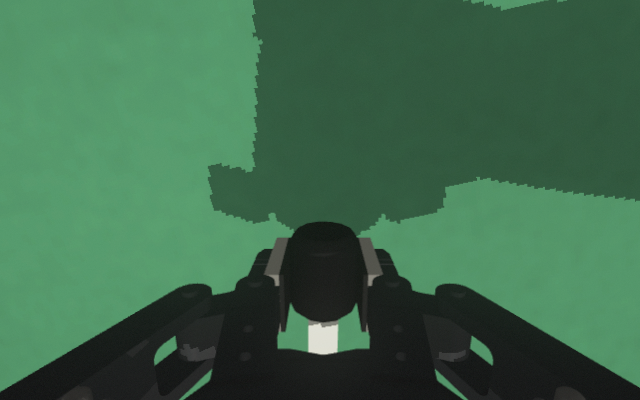

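View pics/s15.png

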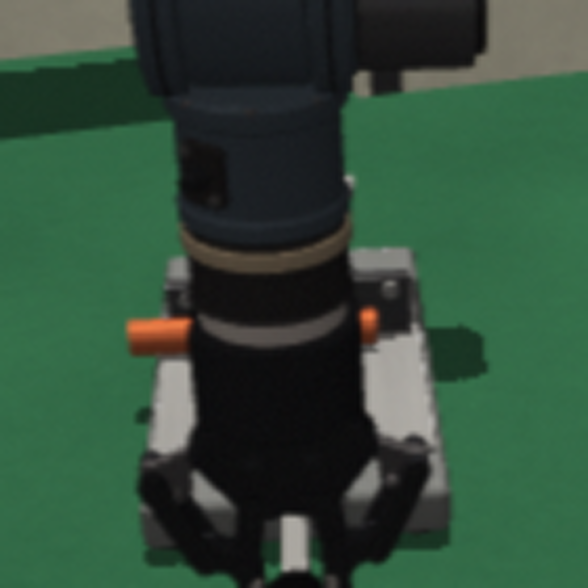

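Emit:
drive_tool:
  deltas:
    - {"dx": 0,"dy": 0,"dz": 0.005,"ax": 0,"ay": 0,"az": 0}
    - {"dx": 0,"dy": 0,"dz": 0.005,"ax": 0,"ay": 0,"az": 0}
    - {"dx": 0,"dy": 0,"dz": 0.005,"ax": 0,"ay": 0,"az": 0}
  claw: 0.3

```text
t: 18.88
tcp_pos: [0.4644, -0.06, 0.0152]
tool_rot: [1.473, 1.571, 2.827]
force: [0.3, -0.2, -0.1]
width: 0.0599
```

Emit:
drive_tool:
  deltas:
    - {"dx": -0.2,"dy": 0,"dz": 0,"ax": 0,"ay": 0,"az": 0}
    - {"dx": -0.5,"dy": 0,"dz": 0,"ax": 0,"ay": 0,"az": 0}
    - {"dx": -0.8,"dy": 0,"dz": 0,"ax": 0,"ay": 0,"az": 0}
    - {"dx": -1,"dy": 0,"dz": -0.2,"ax": 0,"ay": 0,"az": 0}

```text
t: 19.38
tcp_pos: [0.4589, -0.0888, 0.1676]
tool_rot: [-1.423, 1.568, -0.066]
force: [-0.4, -0.7, -0.2]
width: 0.0594
```

```bash

python3 - <<'E'
from h import *
s=state();T=tcpT(s);print(s['t'],s['force'],s['width'],s['qpos'],T)
im=get_image('top');cv2.imwrite('pics/t16.png',cv2.resize(im[150:300,190:450,::-1],None,fx=3,fy=3,interpolation=cv2.INTER_CUBIC))
im=get_image('wrist');cv2.imwrite('pics/w16.png',im[:,:,::-1])
E
```

```text
19.375 [-0.4399 -0.7157 -0.1844] 0.05936888389621106 [-0.3353 -0.1102 -0.1258  1.5527  0.0007 -1.692 ] [[ 0.0025 -0.9772  0.2124  0.4589]
 [-0.0002  0.2124  0.9772 -0.0888]
 [-1.     -0.0025  0.0004  0.1676]
 [ 0.      0.      0.      1.    ]]
```

View pics/w16.png

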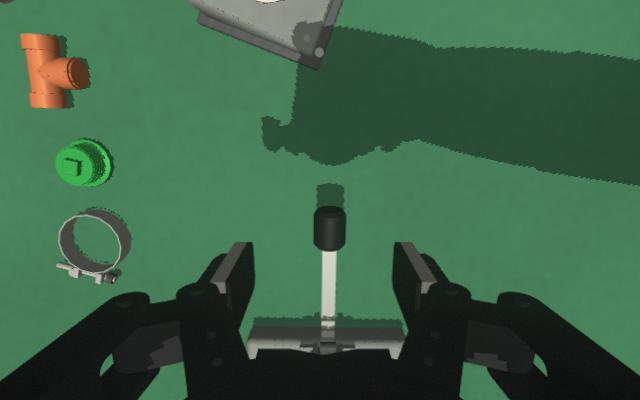

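View pics/t16.png

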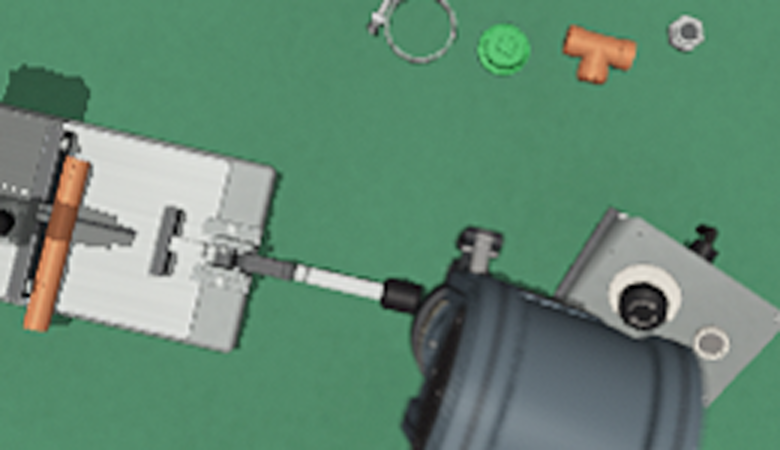

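```bash

python3 - <<'E'
from h import *
im=cv2.imread('pics/w6.png')
g=im.max(2)[150:236,280:380];m=(g<75).astype(np.uint8)
cs,_=cv2.findContours(m,cv2.RETR_EXTERNAL,cv2.CHAIN_APPROX_NONE)
c=max(cs,key=cv2.contourArea);print(cv2.minEnclosingCircle(c),cv2.boundingRect(c))
cv2.imwrite('pics/c6.png',cv2.resize(im[140:260,240:440],None,fx=4,fy=4))
T=tcpT(dict(tool_rot=[-1.571,1.049,-.589],tcp_pos=[.4348,-.2435,.1356]))
print(proj('wrist',crown-.0065*n,T),proj('wrist',crown-.0165*n,T),proj('wrist',crown-.036*n,T))
E
```

```text
((47.298927307128906, 52.056968688964844), 31.181726455688477) (18, 21, 60, 63)
[321.3187 207.3384] [321.3608 203.0453] [321.4335 195.6215]
```

View pics/c6.png

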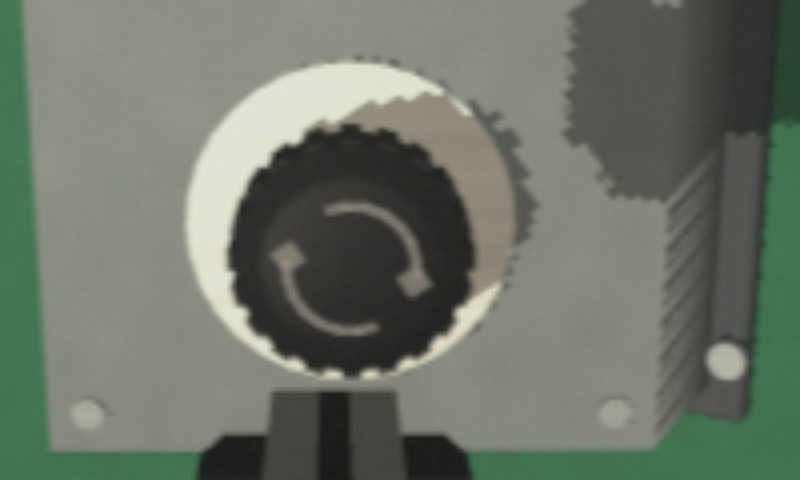

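```bash
sed -i 's/^SY=/crown=crown+.0023*np.array([-.722,.478,-.5])\nyd=-np.array([np.cos(YAW),np.sin(YAW),0])\nSY=/' h.py
python3 - <<'E'
from h import *
T0=tcpT()
for T in (pose([.42,-.19,.20],[0,0,-1],sy),pose(crown+.05*n,-n,yd),pose(crown+.02*n,-n,yd)):
    plan(T,T0);T0=T
E
```

```text
d [-0.2027  0.1179 -0.6969] a [ 0.0004 -0.0018  0.0073] |d|mm 110.30015997875316 deg 0.45129263246053664
d [ 0.357  -0.1236 -0.3085] a [ 0.3403  0.0912 -0.4944] |d|mm 73.15870882297038 deg 36.42475405552163
d [ 0.2  0.  -0. ] a [0. 0. 0.] |d|mm 29.99999990167742 deg 0.0
```

Emit:
drive_tool:
  deltas:
    - {"dx": -0.15,"dy": 0.05,"dz": -0.25,"ax": 0,"ay": 0,"az": 0}
    - {"dx": -0.2,"dy": 0.1,"dz": -0.5,"ax": 0,"ay": 0,"az": 0}
    - {"dx": -0.2,"dy": 0.118,"dz": -0.7,"ax": 0,"ay": 0,"az": 0.007}

```text
t: 19.85
tcp_pos: [0.4176, -0.1887, 0.1949]
tool_rot: [1.505, 1.563, 2.859]
force: [0.1, -0.5, -0.5]
width: 0.0601
```

Emit:
drive_tool:
  deltas:
    - {"dx": 0,"dy": -0.02,"dz": -0.08,"ax": 0.08,"ay": 0.02,"az": -0.12}
    - {"dx": 0.1,"dy": -0.06,"dz": -0.16,"ax": 0.17,"ay": 0.045,"az": -0.25}
    - {"dx": 0.2,"dy": -0.1,"dz": -0.24,"ax": 0.26,"ay": 0.07,"az": -0.37}
    - {"dx": 0.3,"dy": -0.12,"dz": -0.31,"ax": 0.34,"ay": 0.091,"az": -0.494}
    - {"dx": 0.36,"dy": -0.12,"dz": -0.31,"ax": 0.34,"ay": 0.091,"az": -0.494}

```text
t: 20.48
tcp_pos: [0.4207, -0.2333, 0.1324]
tool_rot: [-1.574, 1.066, -0.583]
force: [0.1, 1.0, -1.5]
width: 0.0598
```

```bash

python3 - <<'E'
from h import *
s=state();T=tcpT(s);print(s['t'],s['force'],s['width'],s['qpos'],T)
im=get_image('wrist');cv2.imwrite('pics/w17.png',im[:,:,::-1])
plan(pose(crown+.02*n,-n,yd)); print(proj('wrist',crown-.0065*n,T))
E
```

```text
20.475 [ 0.0823  0.9832 -1.4888] 0.05976204418693174 [-0.6794 -0.7017 -0.7227  1.0473  0.0464 -1.6578] [[ 0.4034 -0.7322  0.5487  0.4207]
 [-0.2662  0.4798  0.836  -0.2333]
 [-0.8755 -0.4833 -0.0014  0.1324]
 [ 0.      0.      0.      1.    ]]
d [ 0.1565 -0.0809 -0.006 ] a [ 0.0046  0.0006 -0.0156] |d|mm 26.438793760304637 deg 0.9772394072015674
[297.4948 203.7613]
```

View pics/w17.png

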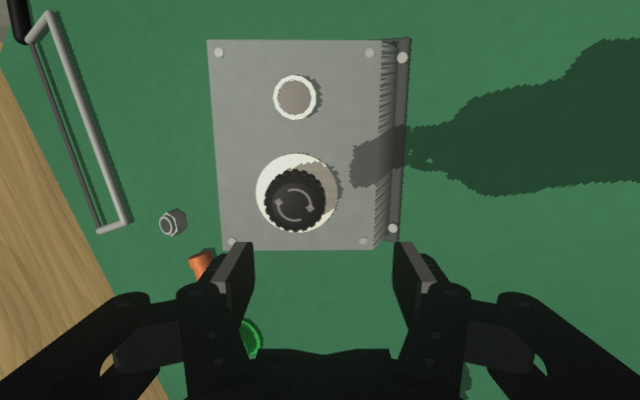

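Emit:
drive_tool:
  deltas:
    - {"dx": 0.08,"dy": -0.08,"dz": -0.006,"ax": 0.004,"ay": 0,"az": -0.016}
    - {"dx": 0.15,"dy": -0.085,"dz": -0.006,"ax": 0.004,"ay": 0,"az": -0.016}
    - {"dx": 0.15,"dy": -0.085,"dz": -0.006,"ax": 0.004,"ay": 0,"az": -0.016}
    - {"dx": 0.15,"dy": -0.085,"dz": -0.006,"ax": 0.004,"ay": 0,"az": -0.016}

```text
t: 21.02
tcp_pos: [0.4436, -0.25, 0.1281]
tool_rot: [-1.571, 1.039, -0.585]
force: [0.6, -0.4, -0.1]
width: 0.0595
```

```bash

python3 - <<'E'
from h import *
s=state();T=tcpT(s);print(s['t'],s['force'],s['width'],s['qpos'])
im=get_image('wrist');cv2.imwrite('pics/w18.png',im[:,:,::-1])
plan(pose(crown-.05*n,-n,yd)); print(proj('wrist',crown-.0065*n,T))
E
```

```text
21.025 [ 0.6291 -0.4464 -0.079 ] 0.05950974015245791 [-0.6766 -0.6434 -0.713   0.9714  0.0465 -1.6506]
d [0.4974 0.0526 0.0027] a [ 0.0004 -0.0001  0.0081] |d|mm 75.02760372135569 deg 0.4841814816077362
[334.1625 213.9394]
```

View pics/w18.png

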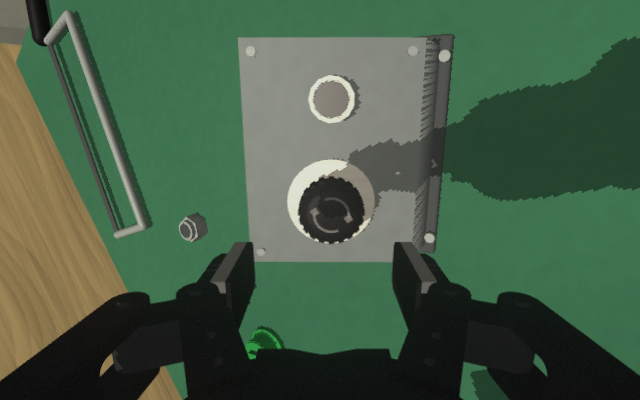

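Emit:
drive_tool:
  deltas:
    - {"dx": 0.0,"dy": 0.037,"dz": 0.003,"ax": 0,"ay": 0,"az": 0.008}
    - {"dx": 0.15,"dy": 0.037,"dz": 0.003,"ax": 0,"ay": 0,"az": 0.008}
    - {"dx": 0.3,"dy": 0.037,"dz": 0.003,"ax": 0,"ay": 0,"az": 0.008}
    - {"dx": 0.38,"dy": 0.037,"dz": 0.003,"ax": 0,"ay": 0,"az": 0.008}
    - {"dx": 0.38,"dy": 0.037,"dz": 0.003,"ax": 0,"ay": 0,"az": 0.008}

```text
t: 21.7
tcp_pos: [0.4629, -0.2622, 0.0743]
tool_rot: [-1.571, 1.049, -0.585]
force: [0.4, 0.0, 0.0]
width: 0.0602
```

```bash

python3 - <<'E'
from h import *
s=state();T=tcpT(s);print(s['t'],s['force'],s['width'],s['qpos'])
im=get_image('wrist');cv2.imwrite('pics/w19.png',im[:,:,::-1])
plan(pose(crown-.059*n,-n,yd)); print(proj('wrist',crown-.0065*n,T),(T[:3,3]-crown)@n)
im=get_image('side');cv2.imwrite('pics/s19.png',cv2.resize(im[230:390,200:360,::-1],None,fx=3.7,fy=3.7))
E
```

```text
21.7 [0.3644 0.0108 0.0374] 0.06024094058413629 [-0.6687 -0.5359 -0.7545  0.8324  0.0418 -1.6438]
d [0.1752 0.0078 0.0001] a [ 0.0001 -0.0002 -0.0006] |d|mm 26.307522208670747 deg 0.03638621500512842
[321.8247 252.7468] -0.03341246766417591
```

View pics/w19.png

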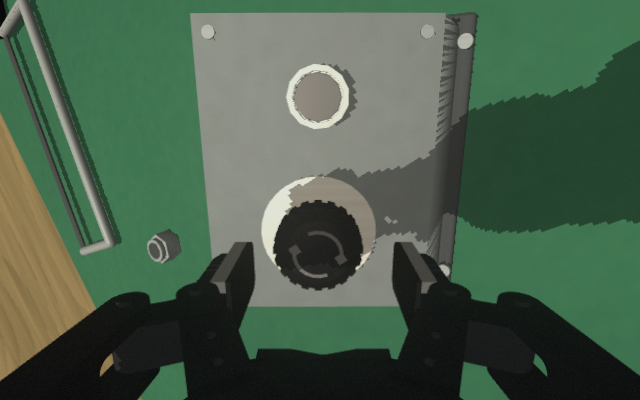

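View pics/s19.png

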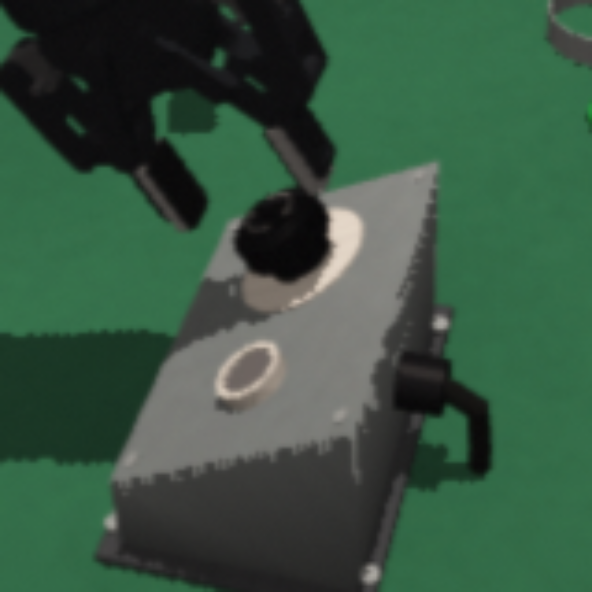

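Emit:
drive_tool:
  deltas:
    - {"dx": 0.0,"dy": -0.013,"dz": 0,"ax": 0,"ay": 0,"az": 0}
    - {"dx": 0.05,"dy": -0.013,"dz": 0,"ax": 0,"ay": 0,"az": 0}
    - {"dx": 0.1,"dy": -0.013,"dz": 0,"ax": 0,"ay": 0,"az": 0}
    - {"dx": 0.12,"dy": -0.013,"dz": 0,"ax": 0,"ay": 0,"az": 0}
    - {"dx": 0.12,"dy": -0.013,"dz": 0,"ax": 0,"ay": 0,"az": 0}

```text
t: 22.42
tcp_pos: [0.4722, -0.2684, 0.0601]
tool_rot: [-1.571, 1.048, -0.585]
force: [0.1, -0.1, 0.6]
width: 0.06
```

Emit:
drive_tool:
  deltas:
    - {"dx": 0.015,"dy": 0,"dz": 0,"ax": 0,"ay": 0,"az": 0}
    - {"dx": 0.03,"dy": 0,"dz": 0,"ax": 0,"ay": 0,"az": 0}
    - {"dx": 0.04,"dy": 0,"dz": 0,"ax": 0,"ay": 0,"az": 0}

```text
t: 22.8
tcp_pos: [0.475, -0.2704, 0.0557]
tool_rot: [-1.571, 1.047, -0.585]
force: [-0.4, -0.5, 0.1]
width: 0.0597
```

```bash

python3 - <<'E'
from h import *
s=state();T=tcpT(s);print(s['t'],s['force'],s['width'],s['qpos'])
im=get_image('wrist');cv2.imwrite('pics/w20.png',im[:,:,::-1])
print((T[:3,3]-crown)@n)
im=get_image('side');cv2.imwrite('pics/s20.png',cv2.resize(im[230:390,200:360,::-1],None,fx=3.7,fy=3.7))
E
```

```text
22.8 [-0.409  -0.4822  0.1398] 0.059674512137478396 [-0.6656 -0.4768 -0.7567  0.7684  0.0401 -1.641 ]
-0.05680371884003196
```

View pics/w20.png

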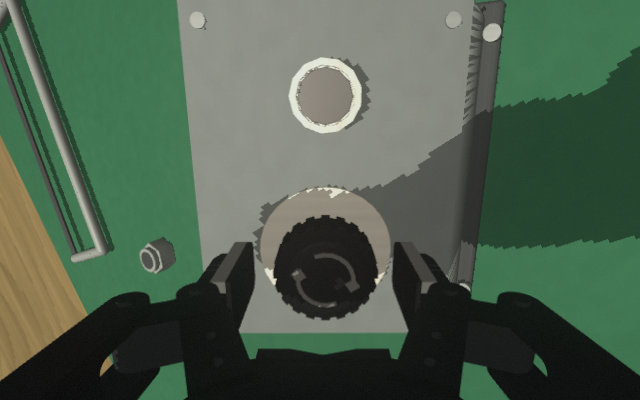

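View pics/s20.png

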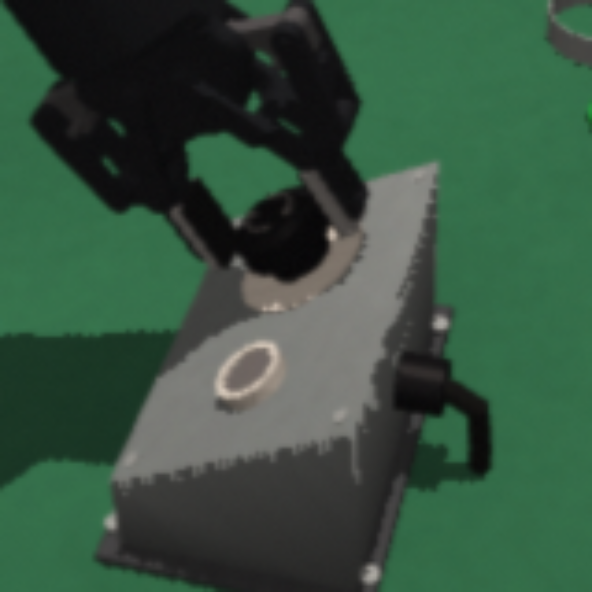

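Emit:
drive_tool:
  deltas:
    - {"dx": 0.01,"dy": 0.009,"dz": 0,"ax": 0,"ay": 0,"az": 0}
    - {"dx": 0.01,"dy": 0.009,"dz": 0,"ax": 0,"ay": 0,"az": 0}

```text
t: 23.15
tcp_pos: [0.4745, -0.27, 0.0535]
tool_rot: [-1.571, 1.047, -0.585]
force: [-0.8, -0.1, 0.1]
width: 0.06
```

Emit:
drive_tool:
  deltas:
    - {"dx": 0,"dy": 0,"dz": 0,"ax": 0,"ay": 0,"az": 0}
    - {"dx": 0,"dy": 0,"dz": 0,"ax": 0,"ay": 0,"az": 0}
    - {"dx": 0,"dy": 0,"dz": 0,"ax": 0,"ay": 0,"az": 0}
    - {"dx": 0,"dy": 0,"dz": 0,"ax": 0,"ay": 0,"az": 0}
  claw: 1
  force: 35

```text
t: 23.65
tcp_pos: [0.4749, -0.2703, 0.0543]
tool_rot: [-1.571, 1.046, -0.585]
force: [-0.8, 1.1, 2.9]
width: 0.0385
```

```bash

python3 - <<'E'
from h import *
s=state();T=tcpT(s);print(s['t'],s['force'],s['ft_torque'],s['width'],s['qpos'],T[:3,:3].T@s['force'])
im=get_image('wrist');cv2.imwrite('pics/w21.png',im[:,:,::-1])
print((T[:3,3]-crown)@n)
E
```

```text
23.65 [-0.7974  1.1362  2.8984] [0.3133 0.4172 0.0121] 0.038471461757906035 [-0.6657 -0.4771 -0.7601  0.7646  0.0403 -1.6411] [-3.1559 -0.3335  0.5064]
-0.05794267074738591
```

View pics/w21.png

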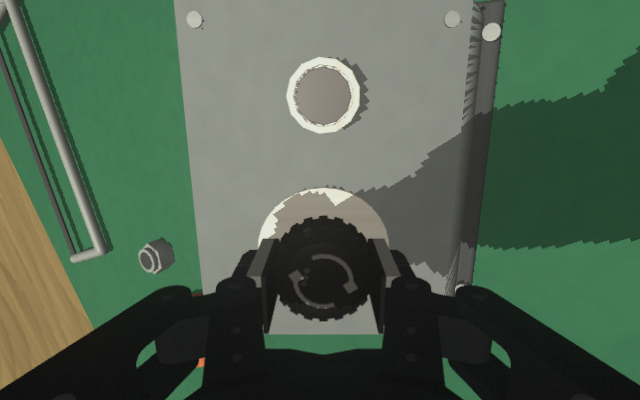

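Emit:
drive_tool:
  deltas:
    - {"dx": 0,"dy": 0,"dz": 0,"ax": 0.12,"ay": 0,"az": 0}
    - {"dx": 0,"dy": 0,"dz": 0,"ax": 0.24,"ay": 0,"az": 0}
    - {"dx": 0,"dy": 0,"dz": 0,"ax": 0.36,"ay": 0,"az": 0}
    - {"dx": 0,"dy": 0,"dz": 0,"ax": 0.48,"ay": 0,"az": 0}
    - {"dx": 0,"dy": 0,"dz": 0,"ax": 0.6,"ay": 0,"az": 0}

```text
t: 24.32
tcp_pos: [0.4751, -0.2706, 0.0549]
tool_rot: [-0.94, 1.046, -0.586]
force: [-1.9, 1.4, 4.2]
width: 0.0382
```

```bash

python3 - <<'E'
from h import *
s=state();T=tcpT(s);print(s['t'],s['force'],s['ft_torque'],s['width'],s['qpos'],T[:3,:3].T@s['force'])
im=get_image('wrist');cv2.imwrite('pics/w22.png',im[:,:,::-1])
print((T[:3,3]-crown)@n)
E
```

```text
24.325 [-1.8906  1.3997  4.161 ] [0.2501 0.5104 0.0037] 0.03816298352925919 [-0.6657 -0.4774 -0.7595  0.7648  0.04   -1.0088] [-4.7781  0.0277  0.1296]
-0.05761939637251637
```

View pics/w22.png

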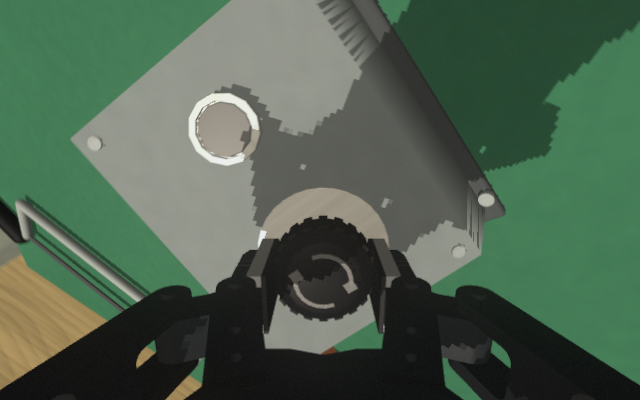

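Emit:
drive_tool:
  deltas:
    - {"dx": 0,"dy": 0,"dz": 0,"ax": 0.06,"ay": 0,"az": 0}
    - {"dx": 0,"dy": 0,"dz": 0,"ax": 0.11,"ay": 0,"az": 0}
    - {"dx": 0,"dy": 0,"dz": 0,"ax": 0.11,"ay": 0,"az": 0}

```text
t: 24.75
tcp_pos: [0.4751, -0.2707, 0.0549]
tool_rot: [-0.83, 1.045, -0.586]
force: [-1.3, 1.2, 5.3]
width: 0.0385
```

```bash

python3 - <<'E'
from h import *
s=state();T=tcpT(s);print(s['t'],s['force'],s['ft_torque'],s['width'],s['qpos'],T[:3,:3].T@s['force'])
print((T[:3,3]-crown)@n)
E
```

```text
24.75 [-1.2643  1.2063  5.2555] [0.1688 0.4037 0.0017] 0.03852853553270053 [-0.6658 -0.4773 -0.7596  0.7644  0.04   -0.8996] [-5.4095 -0.6414  1.0002]
-0.05766333811972684
```

Emit:
drive_tool:
  deltas:
    - {"dx": 0,"dy": 0,"dz": 0,"ax": 0,"ay": 0,"az": 0}
    - {"dx": 0,"dy": 0,"dz": 0,"ax": 0,"ay": 0,"az": 0}
    - {"dx": 0,"dy": 0,"dz": 0,"ax": 0,"ay": 0,"az": 0}
    - {"dx": 0,"dy": 0,"dz": 0,"ax": 0,"ay": 0,"az": 0}
  claw: 0.3

```text
t: 25.25
tcp_pos: [0.4744, -0.2699, 0.0533]
tool_rot: [-0.828, 1.048, -0.585]
force: [-0.6, 0.2, 1.0]
width: 0.0594
```

Emit:
drive_tool:
  deltas:
    - {"dx": -0.1,"dy": 0,"dz": 0,"ax": 0,"ay": 0,"az": 0}
    - {"dx": -0.3,"dy": 0,"dz": 0,"ax": 0,"ay": 0,"az": 0}
    - {"dx": -0.55,"dy": 0,"dz": 0,"ax": 0,"ay": 0,"az": 0}
    - {"dx": -0.7,"dy": 0,"dz": 0,"ax": 0,"ay": 0,"az": 0}

```text
t: 25.75
tcp_pos: [0.431, -0.2412, 0.147]
tool_rot: [-0.828, 1.044, -0.586]
force: [0.1, 0.6, -0.9]
width: 0.0597
```

```bash

python3 - <<'E'
from h import *
s=state();T=tcpT(s);print(s['t'],s['force'],s['width'],s['qpos'])
im=get_image('wrist');cv2.imwrite('pics/w23.png',im[:,:,::-1])
im=get_image('side');cv2.imwrite('pics/s23.png',cv2.resize(im[230:390,200:360,::-1],None,fx=3.7,fy=3.7))
E
```

```text
25.75 [ 0.0859  0.6424 -0.9031] 0.05974243816559282 [-0.6792 -0.6871 -0.6962  1.0372  0.047  -0.9094]
```

View pics/s23.png

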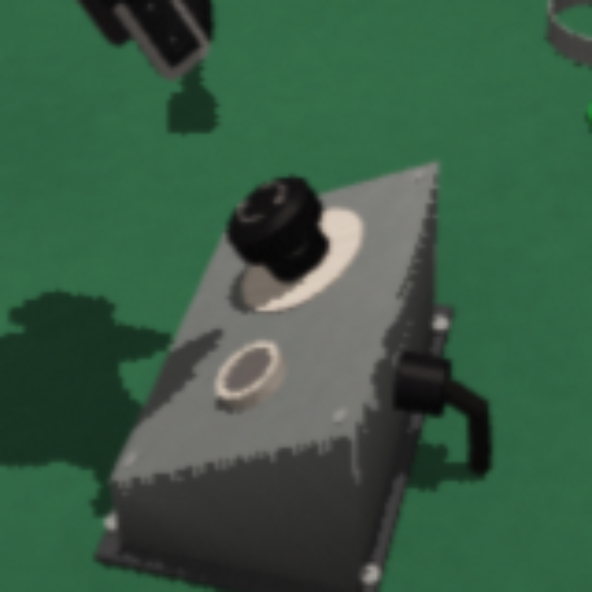

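View pics/w23.png

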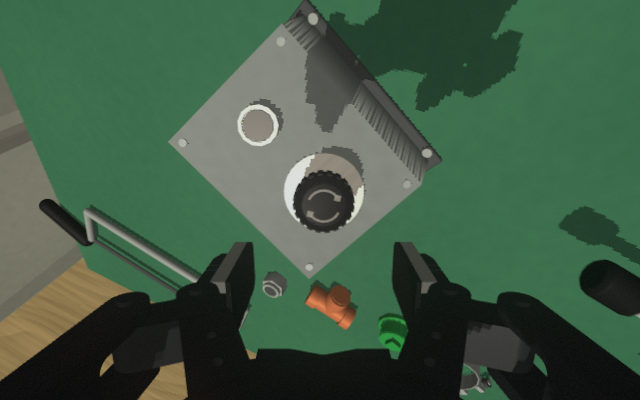

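Emit:
drive_tool:
  deltas:
    - {"dx": -0.05,"dy": 0,"dz": 0,"ax": 0,"ay": 0,"az": 0}
    - {"dx": -0.05,"dy": 0,"dz": 0,"ax": 0,"ay": 0,"az": 0}
    - {"dx": -0.05,"dy": 0,"dz": 0,"ax": 0,"ay": 0,"az": 0}

```text
t: 26.22
tcp_pos: [0.4274, -0.2388, 0.1498]
tool_rot: [-0.828, 1.049, -0.585]
force: [-0.2, 0.5, 0.4]
width: 0.0597
```

```bash

python3 - <<'E'
from h import *
im=get_image('top');cv2.imwrite('pics/t24.png',cv2.resize(im[130:310,180:460,::-1],None,fx=2.8,fy=2.8,interpolation=cv2.INTER_CUBIC))
im=get_image('side');cv2.imwrite('pics/s24.png',cv2.resize(im[90:260,180:350,::-1],None,fx=3.5,fy=3.5,interpolation=cv2.INTER_CUBIC))
E
```

```text
(no output)
```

View pics/t24.png

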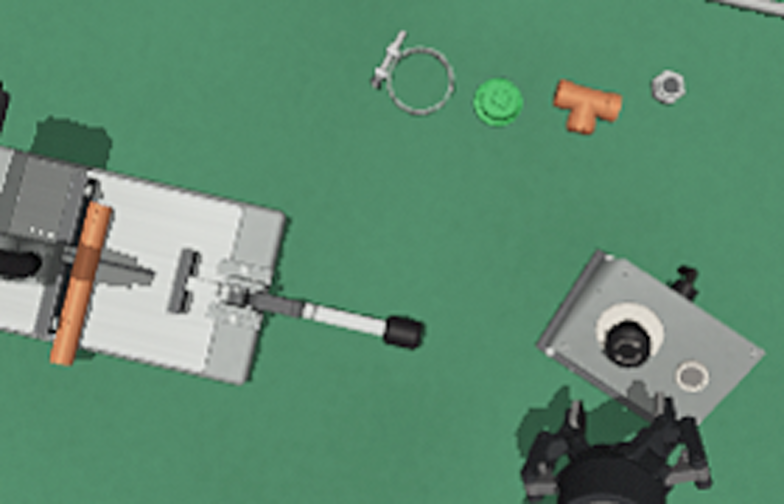

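View pics/s24.png

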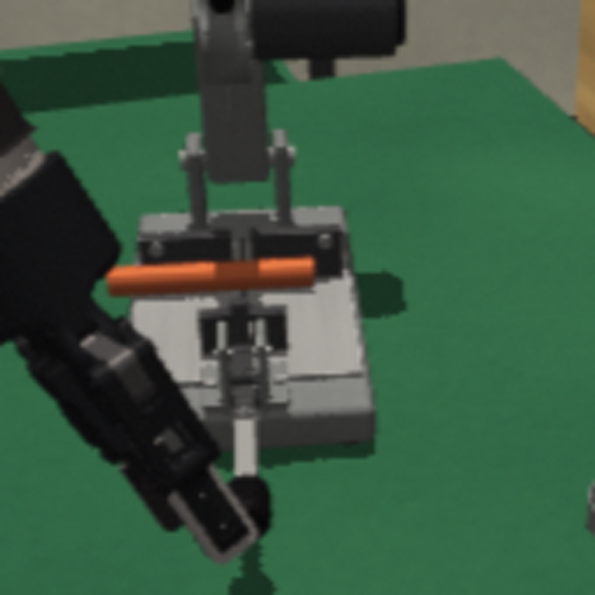

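The pictures show the vise open, with the pawl lever lying to the front and the knob at (404, 332) in the top crop. The tube and fittings are unmoved and the mushroom is out.

```bash
python3 -c "
from workcell import bot
print(bot.job_done())"
```

```text
the job is handed in; nothing more can be done
None
```

The job is handed in at about 26 s of the 72 s allowed, with every step done in the order asked.

- **Stop pushed in:** I pushed it with closed fingers. The force rose to about 9 N, fell to about 5 N as the latch rode over, then reached 23 N at the end stop. I let go, and the pictures showed the head staying in.
- **Pawl:** I pushed the thumb lever from behind until it fell over to the front. The later pictures show it lying forward, clear of the teeth.
- **Vise bar:** I drew it back 75 mm by the knob. The pull rose from about 3 N to 14 N at the stop.
- **Mushroom released:** I turned it about 0.74 rad clockwise and let go. The last side and wrist pictures show it out again at its first height.
- **Tube, fittings and robot:** The last top view shows the tube on the bed and the fittings in place. The gripper was clear of everything.

**One check disagreed:** The closed fingertips stood about 27 mm behind the reported TCP, seen in the pictures and confirmed by the touch on the crown. I therefore set my depths by contact and pictures rather than the stated TCP. I also shifted the camera positions of the saw and the mushroom by 2 to 7 mm along the way.

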